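Portion wax beads and hold the warmer's sprung lid at its loading mark

ROBOT

A 6-joint arm with a two-finger parallel gripper is mounted at the origin on the work surface. World frame = base frame: x ahead of the robot, y to its left, z up, the work surface at z = 0. Lengths are in m, angles in degrees, forces in N, time in s.
With the tool pointing down it reaches from about 0.275 to 0.725 m from the base axis. Payload 15.9 kg.
Tool frame: the origin (TCP) lies where the fingers leave the gripper's body, on its centre line; the fingertips stand 73 mm ahead of it and the grasp point (between the pads) lies grip_point_offset ahead of it (grip_point_offset is the distance from the TCP to the grasp point, in m); z points along the fingers, x is the direction in which the jaws open and shut, and the axes are right-handed (so a half turn about z gives the same grasp; the last joint's range is limited). The gripper opens to 85 mm and grips with 20 to 120 N. Pads are 22 mm wide; open, the fingers measure 114 mm over their backs; the gripper's body (76 mm by 85 mm) begins 54 mm behind the grasp point. The pads swing forward as they close: fully open they stand 13 mm farther back than shut.
Start: joints at [-67.494, 12.198, -1.971, 75.831, 0, 90], TCP at [0.191, -0.462, 0.304] pointing down, gripper open.
Joint ranges: [-170.91, 170.91], [-42.67, 98.43], [-65.05, 77.54], [-120.47, 116.71], [-90, 82.35], [-180, 180]. Speed limits (degrees/s): [108.29, 108.29, 136.94, 147.25, 180, 180].

INTERFACE

Orientations are given as [roll, pitch, yaw] about the fixed x, y, z axes, in that order (R = Rz(yaw) Ry(pitch) Rx(roll)).
In Python, from bench import sense, get_image, job_done, grip_point_offset gives the robot as it stands.
- The arm moves only by the shell command python3 -m handwheel 'ROWS'. ROWS is JSON, a list of rows, each an object of numbers: "x", "y", "z": the shift along the tool's x, y, z in m; "ax", "ay", "az": the turn, a rotation vector about the tool's x, y, z in rad; "grip": the opening, from -1 (shut) to 1 (fully open). A call has 1 to 20 rows; each row shifts and turns the pose as measured when the row begins, along the tool's axes as they then stand; what a row does not reach is not made up. A row lasts 1/8 s, in which the tool goes at most 62.5 mm and 10.7 degrees, less where a joint would pass 70% of its speed; a pose out of reach is approached as far as the arm can. A call is refused whole if a number of a shift passes 0.0625 or a number of a turn 0.188, either way. A call with a gripper value outside its range is refused whole. The fingers move at their own pace and stop on an object; the grip force is fixed at half the most. Time passes only in rows, so rows that do not move let the fingers close. It gives the time, the measured TCP pose, the force and the opening at its end, in the units of the state.
- sense(): the state, without advancing time (a new reading comes with each control period).
- get_image(name): name is "side" or "top"; returns a dict with "image" (384x512x3 uint8, red, green, blue), "depth" (384x512 float32, m along the optical axis (not along the pixel's ray), 0 where there is no reading), "camera_matrix" (3x3 intrinsics, pixels), "R" (3x3) and "t" (3): a world point X has camera coordinates R X + t. Camera axes: x right, y down, z forward; pixel columns grow to the right and rows downward; lengths in m; the calibration is good to about 2 mm. A picture is of the moment at which its call begins.
- job_done(): hands the job in, once; it reports no verdict.
The state is a dict: "t": time; "joint_positions": joint angles; "qd": joint speeds; "effort": joint torques, N m; "eef_pos": TCP position; "tool_rot": TCP orientation; "force": force on the tool from outside, world axes, zero at the start; "torque": the same for the moment, N m; "finger_gap": opening from 0.0 (shut) to 1.0 (fully open).
Only numpy, scipy, OpenCV 4.12 (cv2) and the standard library are available. Lean on these libraries where they do the work, as an engineer would, in place of code of your own. Each camera call takes 0.05 s, during which the arm holds its last target. There are 200 camera calls.

TASK

Use the scoop to carry at least three of the wax beads from the grey tray and tip them into the round metal melting pan, without spilling any bead on the table or touching the beads with the fingers, then stand the scoop back upright on the table. Then lift the wax warmer's sprung lid by its handle until its pointer is level with the black clip on the side scale, so that a colleague can load the pan, and finish while still holding it there, steady. Leave everything else where it is.

Things in the scene. Friction and masses are not known exactly. Their poses are not given: they have to be found in the camera images.
- lid (a joint): angle of the warmer's flat white lid (rad): 0 shut, grows as it opens, stop at 1.3. A spring pulls it shut all the way: at the handle it takes about 4 N to start lifting and about 5.5 N at 0.8 rad. The warmer is a white box 200 x 184 mm, 100 high; the lid on it is 200 x 184 x 12 mm, hinged along its far edge.
- lid_hinge (a point): middle of the lid's hinge line, 100 mm above the table. Axes are those of the warmer: x points away from the lid's handle (towards the back of the warmer), y runs along the hinge towards the side with the scale, z up.
- lid_handle (a point): middle of the round steel handle bar on the lid, 12 mm thick, parallel to the hinge, 72 mm free between its two posts. With the lid shut it lies 165 mm in front of the hinge line (warmer -x), 55 mm above it, 43 mm above the lid's top. Axes turn with the lid.
- pointer (a point): end of the flat steel pointer that sticks out of the lid's edge on the scale side, 120 mm from the hinge line; it turns with the lid.
- mark (a point): place just inside the black clip (18 x 14 x 7 mm) on the steel arc scale at the warmer's side, where the pointer must come: the pointer is level with the clip when these two points meet. The clip stays put by friction.
- clip (a joint): angle of the clip about the lid's hinge line (rad): the lid points at the clip when lid equals this. 0.5 to 0.85.
- tray: grey open tray of wax beads, fixed, 200 (x) x 84 (y) x 45 mm high, walls and floor 4 mm; origin under its centre. The inside of its -x end leans outward, 60 degrees from the floor, meeting it 72 mm from the centre; the beads lie between there and the middle, and the +x half of the floor is empty.
- scoop_grip (a point): centre of the scoop's upright wooden handle, 95 mm above its underside; handle 14 mm thick (y), 22 mm wide (x), from 35 to 120 mm above the underside. The scoop stands on its flat floor by itself; about 90 g.
- scoop_pan (a point): middle of the scoop's steel pan, 12 mm above its underside, 34 mm in front (the scoop's -x) of the handle's centre and 83 mm below it. The pan is 66 mm long (x), 62 mm wide, floor 3 mm thick (bevelled at the lip), side walls 26 mm high, lower towards the lip; its open lip is the -x end, 33 mm in front of this point.
- pan_mid (a point): round open aluminium melting pan, loose, about 350 g, 110 mm across at the rim, 100 mm at the foot, 40 mm high, wall 3 mm, floor 4 mm; this point lies on its axis, 20 mm above the table.
- bead0_center (a point): centre of a round honey-coloured wax bead 26 mm across, 10 g, one of four alike; they start in the tray and roll freely
- bead1_center (a point): centre of a round honey-coloured wax bead 26 mm across, 10 g, one of four alike; they start in the tray and roll freely
- bead2_center (a point): centre of a round honey-coloured wax bead 26 mm across, 10 g, one of four alike; they start in the tray and roll freely
- bead3_center (a point): centre of a round honey-coloured wax bead 26 mm across, 10 g, one of four alike; they start in the tray and roll freely
- coffee: takeaway paper coffee cup with black lid, 82 mm across, 106 high; not part of the job, leave where it is; origin under its centre
- polish0: small nail-polish bottle, 32 mm across, 76 high, the one farther from the robot; not part of the job, leave where it is; origin under its centre
- polish1: small nail-polish bottle, 32 mm across, 76 high, the one nearer the robot; not part of the job, leave where it is; origin under its centre
- cream: white cream jar, 60 mm across, 50 high; not part of the job, leave where it is; origin under its centre
- phone: phone lying flat, 150 x 74 x 9 mm; not part of the job, leave where it is; origin under its centre
- block: white nail-buffing block lying flat, 95 x 28 x 28 mm; not part of the job, leave where it is; origin under its centre

How it is judged (in metres and radians):
On the way, in this order (a step that is already met when the one before it is completed fails the run):
1. at least three beads ride in the scoop, lifted out of the tray (height (world z) of scoop_pan above 0.08 m and distance between any of bead0_center, bead1_center and scoop_pan below 0.036 m and distance between any of bead0_center, bead2_center and scoop_pan below 0.036 m and distance between any of bead0_center, bead3_center and scoop_pan below 0.036 m and distance between any of bead1_center, bead2_center and scoop_pan below 0.036 m and distance between any of bead1_center, bead3_center and scoop_pan below 0.036 m and distance between any of bead2_center, bead3_center and scoop_pan below 0.036 m), for 0.2 s.
2. at least three beads lie in the melting pan (distance between any of bead0_center, bead1_center and pan_mid below 0.055 m and distance between any of bead0_center, bead2_center and pan_mid below 0.055 m and distance between any of bead0_center, bead3_center and pan_mid below 0.055 m and distance between any of bead1_center, bead2_center and pan_mid below 0.055 m and distance between any of bead1_center, bead3_center and pan_mid below 0.055 m and distance between any of bead2_center, bead3_center and pan_mid below 0.055 m), for 0.3 s.
3. the scoop stands upright on the table, let go (angle between scoop_grip's own z axis and vertical below 0.12 rad and height (world z) of scoop_grip between 0.089 and 0.101 m and contact force between the fingers and anything else below 0.3 N), for 0.2 s.
At the end, for the whole second after the job is handed in: The robot's fingers hold the lid (at least 1.5 N) with its pointer within 10 mm (about 5 degrees) of the clip's mark and still; at least three beads are in the melting pan, no bead lies on the table, and the scoop stands upright on the table (all of step 2 and distance between pointer and mark below 0.01 m and velocity of joint lid between -0.06 and 0.06 rad/s and contact force between the fingers and lid above 1.5 N and height (world z) of each of bead0_center, bead1_center, bead2_center, bead3_center above 0.0145 m and angle between scoop_grip's own z axis and vertical below 0.12 rad and height (world z) of scoop_grip between 0.089 and 0.101 m); the arm keeps its last pose, push and grip.
It fails at once if a bead is touched with the fingers (contact force between the fingers and bead0 above 0.5 N or contact force between the fingers and bead1 above 0.5 N or contact force between the fingers and bead2 above 0.5 N or contact force between the fingers and bead3 above 0.5 N).
It fails at once if another thing on the table is pushed away or knocked over (distance of any of coffee, polish0, polish1, cream, phone, block from where it was at the start of the episode above 0.03 m or angle between any of coffee, polish0, polish1, cream, phone, block's own z axis and vertical above 0.5 rad).
It fails at once if the clip is shifted along its scale (value of joint clip below 0.4 rad or distance of mark from where it was at the start of the episode above 0.006 m).
It also fails if it takes over 72 s, if anything falls off the work surface, if the arm or the gripper's body presses on something with over 40 N, if the wrist force passes 120 N, or if a joint passes its speed limit or range.

## Working session

There is one attempt and no reset: what is moved stays moved. The work goes in short steps, Python scripts to look and compute and a shell command to move; the robot and the scene stay as the last step left them, time stands still between calls to the robot, and variables do not carry over. Pictures are saved under pics/ and viewed, about 8 in all and at most 12, crops included, and the job is handed in when it is done.

```bash
ls; mkdir -p pics
python3 - <<'E'
from bench import *
import cv2,numpy as np
print(sense(),grip_point_offset)
for n in("top","side"):
    d=get_image(n); np.savez(f"{n}0.npz",**d)
    cv2.imwrite(f"pics/{n}0.png",cv2.resize(d["image"][:,:,::-1],(800,600),interpolation=cv2.INTER_CUBIC))
    print(n,d["camera_matrix"],d["R"],d["t"])
E
```

```text
pics
{'t': 0.0, 'joint_positions': array([-6.74947922e+01,  1.22252400e+01, -2.00924428e+00,  7.58305002e+01,
       -2.56614619e-04,  8.99995850e+01]), 'qd': array([-0.06904478,  0.0112491 , -0.08909925,  0.09610966,  0.06460782,
       -0.04949927]), 'effort': array([ 3.21653417e-03, -6.86168861e+01,  4.87117553e+01,  1.77978503e-02,
        1.21674279e-04, -8.18237957e-07]), 'eef_pos': array([ 0.19128318, -0.4616826 ,  0.30340535]), 'tool_rot': array([ 1.79999744e+02,  6.49844642e-02, -6.74943771e+01]), 'force': array([ 0.00398307, -0.08662595,  0.58119286]), 'torque': array([-0.04304395,  0.01423771,  0.02079917]), 'finger_gap': 0.9996593456191614} 0.0539
top [[444.44317307   0.         256.0812078 ]
 [  0.         444.44317307 195.29984276]
 [  0.           0.           1.        ]] [[-0.02136133 -0.99969746  0.01219326]
 [-0.9907301   0.01953003 -0.13443377]
 [ 0.13415496 -0.01495191 -0.99084756]] [-0.03401766  0.58870569  1.17459043]
side [[450.85149422   0.         258.08097667]
 [  0.         450.85149422 190.07539942]
 [  0.           0.           1.        ]] [[-0.99863276 -0.05163531 -0.00814879]
 [-0.0261353   0.62818056 -0.77762853]
 [ 0.045272   -0.77635235 -0.62867119]] [0.55057558 0.13403292 1.15039739]
```

View pics/top0.png

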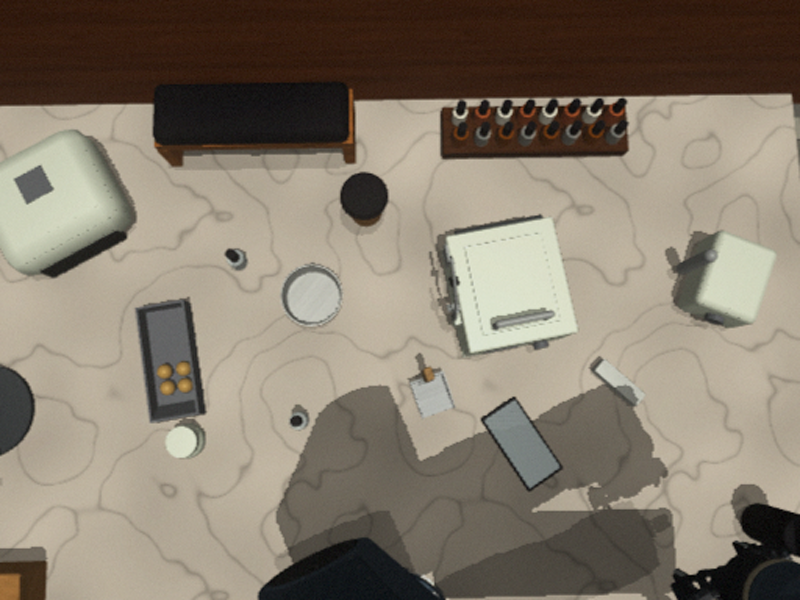

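View pics/side0.png

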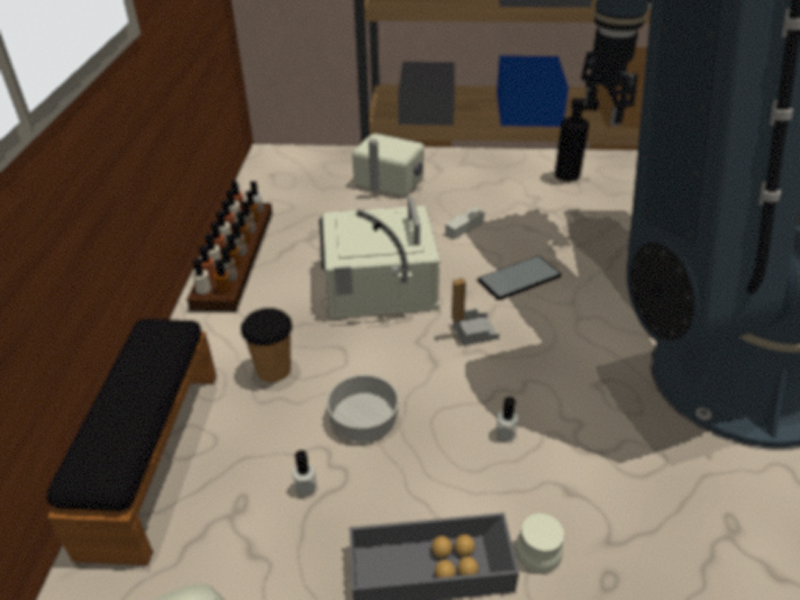

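The top view shows, in 800-px coordinates, the tray at (170,360) with beads at (165-185,370-388). The pan is at (312,295), the scoop handle at (428,375) with its lip pointing down-right, and the warmer at (510,285). Its handle is at (522,320) and the scale is on its left side. The side view shows the scale and clip clearly around (380,225). I'll crop closer.

```bash
cat > h.py <<'E'
import numpy as np,cv2
from bench import *
def ray(d,u,v,z):
    K,R,t=d["camera_matrix"],d["R"],d["t"]; c=-R.T@t
    r=R.T@np.linalg.inv(K)@np.array([u,v,1.]); return c+r*(z-c[2])/r[2]
def dp(d,u,v):
    K,R,t=d["camera_matrix"],d["R"],d["t"]; z=d["depth"][int(round(v)),int(round(u))]
    return R.T@(np.linalg.inv(K)@np.array([u,v,1.])*z-t)
def cloud(d):
    K,R,t=d["camera_matrix"],d["R"],d["t"]; v,u=np.mgrid[:384,:512]; z=d["depth"]
    p=np.stack([(u-K[0,2])*z/K[0,0],(v-K[1,2])*z/K[1,1],z],-1)-t
    return p@R
def crop(d,u0,v0,w,h,s):
    return cv2.resize(d["image"][v0:v0+h,u0:u0+w,::-1],(w*s,h*s),interpolation=cv2.INTER_CUBIC)
def proj(d,X):
    q=d["R"]@np.asarray(X)+d["t"]; q=d["camera_matrix"]@q; return q[:2]/q[2]
E
python3 - <<'E'
from h import *
T=np.load("top0.npz");S=np.load("side0.npz")
a=crop(T,80,185,60,90,4); b=crop(T,250,220,55,60,6)[:360]; c=crop(S,200,120,90,90,4)
m=np.zeros((600,800,3),np.uint8); m[:360,:240]=a; m[:360,240:570]=b
c=crop(S,195,120,95,85,4)
m2=crop(T,275,130,100,100,3)
m[:300,500:800]=m2; m[250:590,240:620]=c; m[360:590,0:240]=crop(S,275,170,60,50,4)[:230,:240] if 0 else 0
cv2.imwrite("pics/crop1.png",m)
f=.64
for n,u,v,z in[("pan rimL",282,295,.04),("pan rimR",343,295,.04),("rimT",312,264,.04),("rimB",312,327,.04),("tray",137,308,.045),("tray",188,299,.045),("tray",205,413,.045),("tray",151,421,.045),("warm",446,235,.112),("warm",546,217,.112),("warm",577,330,.112),("warm",469,353,.112),("h",494,323,.16),("h",552,315,.16),("cof",364,196,.106),("pol",234,255,.07),("pol",298,418,.07),("cream",184,440,.05)]:
    print(n,ray(T,u*f,v*f,z).round(4))
P=cloud(T)
for u,v in[(428,375),(432,395),(170,340),(312,295),(525,320),(500,270)]: print(u,v,dp(T,u*f,v*f).round(4))
q=P[(P[...,2]>.105)&(P[...,2]<.13)&(abs(P[...,0]-.42)<.06)&(abs(P[...,1]+.11)<.08)]; print(len(q),q.mean(0) if len(q) else 0)
E
```

```text
pan rimL [0.6099 0.1601 0.04  ]
pan rimR [0.6078 0.0535 0.04  ]
rimT [0.664  0.1074 0.04  ]
rimB [0.5526 0.1079 0.04  ]
tray [0.5912 0.4099 0.045 ]
tray [0.6053 0.3222 0.045 ]
tray [0.4088 0.2896 0.045 ]
tray [0.3973 0.3806 0.045 ]
warm [ 0.6947 -0.1241  0.112 ]
warm [ 0.7225 -0.2929  0.112 ]
warm [ 0.5313 -0.3344  0.112 ]
warm [ 0.4972 -0.1557  0.112 ]
h [ 0.5404 -0.1912  0.16  ]
h [ 0.5513 -0.2832  0.16  ]
cof [0.766  0.0119 0.106 ]
pol [0.6763 0.2377 0.07  ]
pol [0.3975 0.1285 0.07  ]
cream [0.3646 0.3228 0.05  ]
428 375 [ 0.4625 -0.0873  0.1217]
432 395 [ 0.4311 -0.0995  0.007 ]
170 340 [0.5378 0.3633 0.0084]
312 295 [0.6143 0.1117 0.0042]
525 320 [ 0.5438 -0.2395  0.1637]
500 270 [ 0.6334 -0.2116  0.1136]
52 [ 0.46504713 -0.08861452  0.11992265]
```

View pics/crop1.png

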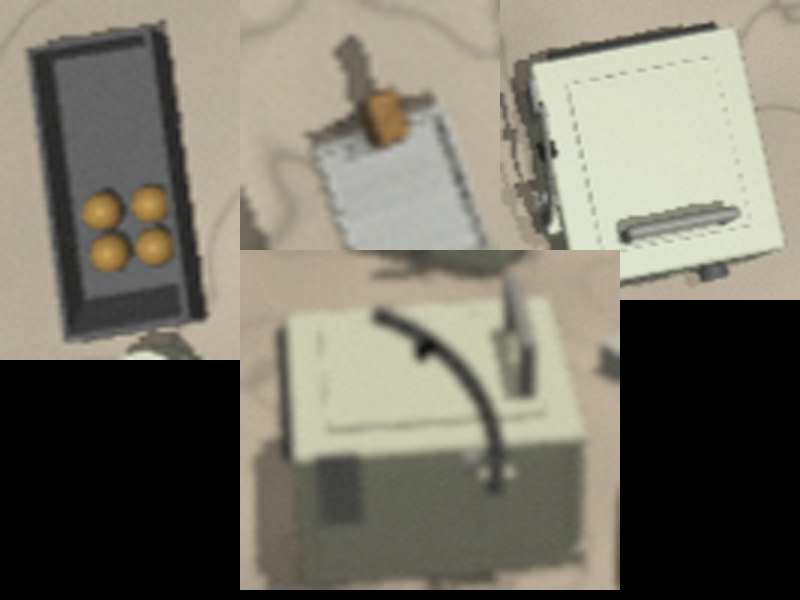

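The crops show four beads about 29 mm apart in a 2x2, the scoop lip pointing down-right, and the clip at side pixel (241.3,144.3) and about top pixel (291,180.7). Next I'll triangulate the clip and refine the scoop, tray, beads, and warmer.

Run:
```python
from h import *
T=np.load("top0.npz");S=np.load("side0.npz")
P=cloud(T);Q=cloud(S)
def rect(q):
    (c,s,a)=cv2.minAreaRect((q[:,:2]*1000).astype(np.float32)); return np.round(c,1),np.round(s,1),round(a,1)
def sel(P,x0,x1,y0,y1,z0,z1):
    m=(P[...,0]>x0)&(P[...,0]<x1)&(P[...,1]>y0)&(P[...,1]<y1)&(P[...,2]>z0)&(P[...,2]<z1); return P[m]
print("lid",rect(sel(P,.45,.78,-.38,-.1,.105,.12)))
q=sel(P,.5,.6,-.32,-.15,.145,.18);print("bar",rect(q),q.mean(0))
q=sel(P,.3,.5,-.2,-.02,.003,.03);print("scoop pan",rect(q),len(q))
q=sel(P,.42,.5,-.14,-.05,.112,.13);print("handle",rect(q),q.mean(0))
q=sel(Q,.42,.5,-.14,-.05,.04,.13);print("handle side",rect(q),q.mean(0),q[:,2].max())
q=sel(P,.36,.63,.26,.43,.038,.055);print("tray",rect(q))
q=sel(P,.5,.72,.02,.2,.03,.05);print("pan",rect(q),cv2.minEnclosingCircle((q[:,:2]*1000).astype(np.float32)))
b=[ray(T,80+x/4,185+y/4,.019) for x,y in((100,211),(149,203),(109,252),(154,246))]
c=np.array([.5007,.3506]);a=np.deg2rad(9);R2=np.array([[np.cos(a),np.sin(a)],[-np.sin(a),np.cos(a)]])
for x in b: print("bead",x.round(4),"tray frame",(R2@(x[:2]-c)).round(4))
from scipy.optimize import least_squares
r=least_squares(lambda X:np.r_[proj(T,X)-[291,180.7],proj(S,X)-[241.3,144.3]],[.6,-.1,.2])
print("clip",r.x,r.fun)
for yaw in(9,10,11):
  a=np.deg2rad(yaw);h=np.array([.7085,-.209]);d=r.x[:2]-h
  print(yaw,"warm frame",d@[np.cos(a),np.sin(a)],d@[-np.sin(a),np.cos(a)],r.x[2]-.1)
```

```text
lid (array([ 613. , -220.2]), array([206.9, 204.7]), 9.9)
bar (array([ 547.1, -241.2]), array([12.1, 95.2]), 9.8) [ 0.54645475 -0.23974338  0.15975031]
scoop pan (array([ 400.2, -109.8]), array([199.7, 179.5]), 0.6) 1128
handle (array([465.1, -88.9]), array([21.5, 13.7]), 16.3) [ 0.46507191 -0.08888244  0.12042528]
handle side (array([461.4, -84.6]), array([22.8, 17.6]), 15.2) [ 0.46210013 -0.08159711  0.0855656 ] 0.12355427162636684
tray (array([477.4, 352.7]), array([246.7,  87.2]), 8.8)
pan (array([609.6, 109.2]), array([107. , 108.2]), 72.7) ((610.2175903320312, 109.3360595703125), 54.84063720703125)
bead [0.4818 0.369  0.019 ] tray frame [-0.0158  0.0211]
bead [0.4865 0.3358 0.019 ] tray frame [-0.0163 -0.0124]
bead [0.4538 0.3622 0.019 ] tray frame [-0.0445  0.0188]
bead [0.4572 0.3318 0.019 ] tray frame [-0.0459 -0.0118]
clip [ 0.59949918 -0.12765883  0.19946059] [ 0.00115818  0.1064814  -0.11251556 -0.0182337 ]
9 warm frame -0.0949342796575655 0.09739120884356611 0.09946059445721844
10 warm frame -0.09322010974679287 0.09903320732414889 0.09946059445721844
11 warm frame -0.0914775440875479 0.10064503933042451 0.09946059445721844
```

```bash
cat >> h.py <<'E'
from scipy.spatial.transform import Rotation as Ro
def ori(yaw,tilt=0): # yaw: direction (deg) opposite to tool y ; tilt deg about tool x (+ = tool y down)
    return Ro.from_euler('z',yaw-90,degrees=True)*Ro.from_euler('x',180,degrees=True)*Ro.from_euler('x',tilt,degrees=True)
def plan(targets,off=(0,0,grip_point_offset),start=None):
    """targets: list of (x,y,z,yaw,tilt,n): point `off` (tool frame) goes there in n rows; prints local rows"""
    s=sense(); p=np.array(s["eef_pos"]); R=Ro.from_euler('xyz',s["tool_rot"],degrees=True)
    o=np.array(off); print("t",round(float(s["t"]),2),"point now",(p+R.apply(o)).round(4),"rot",np.round(s["tool_rot"],1),"F",np.round(s["force"],1),"gap",round(s["finger_gap"],3))
    for x,y,z,yaw,tilt,n in targets:
        Rt=ori(yaw,tilt); a=p+R.apply(o); b=np.array([x,y,z]); rv=(R.inv()*Rt).as_rotvec()
        print("->",b.round(4),yaw,tilt)
        for i in range(n):
            R2=R*Ro.from_rotvec(rv/n); p2=a+(b-a)*(i+1)/n-R2.apply(o)
            print("  ",R.inv().apply(p2-p).round(4),(rv/n).round(4)); p,R0=p2,R; R=R2
            if n>3 and np.linalg.norm(rv)<1e-3: print("   x",n); p=b-Rt.apply(o);break
        R=Rt
E
python3 -c "
from h import *
plan([(.191,-.462,.25,16,0,1),(.4645,-.088,.25,16,0,8),(.4645,-.088,.097,16,0,4)])"
```

```text
t 0.1 point now [ 0.1913 -0.4617  0.2496] rot [-1.80e+02  1.00e-01 -6.75e+01] F [ 0.1 -0.7  0. ] gap 0.998
-> [ 0.191 -0.462  0.25 ] 16 0
   [ 0.0001  0.0004 -0.0004] [1.000e-04 1.000e-03 1.135e-01]
-> [ 0.4645 -0.088   0.25  ] 16 0
   [-0.0355 -0.0457 -0.    ] [0. 0. 0.]
   x 8
-> [ 0.4645 -0.088   0.097 ] 16 0
   [ 0.     -0.      0.0383] [0. 0. 0.]
   x 4
```

```bash
python3 -m handwheel '[{"az":0.11,"grip":1},{"x":-0.035,"y":-0.045},{"x":-0.035,"y":-0.045},{"x":-0.035,"y":-0.045},{"x":-0.035,"y":-0.045},{"x":-0.035,"y":-0.045},{"x":-0.035,"y":-0.045},{"x":-0.035,"y":-0.045},{"x":-0.035,"y":-0.045}]'; python3 -c "
from h import *
print(sense()['joint_positions'].round(1))
plan([(.4645,-.088,.25,16,0,4),(.4645,-.088,.097,16,0,4)])"
```

```text
[-67.5  12.2  -2.   75.8   0.   90. ]
t 0.1 point now [ 0.1913 -0.4617  0.2496] rot [-1.80e+02  1.00e-01 -6.75e+01] F [ 0.1 -0.7  0. ] gap 0.998
-> [ 0.4645 -0.088   0.25  ] 16 0
   [-0.0602 -0.0989 -0.    ] [0.     0.0003 0.0284]
   [-0.063  -0.0971 -0.0001] [0.     0.0003 0.0284]
   [-0.0657 -0.0953 -0.0001] [0.     0.0003 0.0284]
   [-0.0684 -0.0934 -0.0001] [0.     0.0003 0.0284]
-> [ 0.4645 -0.088   0.097 ] 16 0
   [ 0.     -0.      0.0383] [0. 0. 0.]
   x 4validation failed for argument at $[0]...
```

```bash
python3 -m handwheel '[{"x":0,"y":0,"z":0,"ax":0,"ay":0,"az":0.11,"grip":1},{"x":-0.035,"y":-0.045,"z":0,"ax":0,"ay":0,"az":0,"grip":1},{"x":-0.035,"y":-0.045,"z":0,"ax":0,"ay":0,"az":0,"grip":1},{"x":-0.035,"y":-0.045,"z":0,"ax":0,"ay":0,"az":0,"grip":1},{"x":-0.035,"y":-0.045,"z":0,"ax":0,"ay":0,"az":0,"grip":1},{"x":-0.035,"y":-0.045,"z":0,"ax":0,"ay":0,"az":0,"grip":1},{"x":-0.035,"y":-0.045,"z":0,"ax":0,"ay":0,"az":0,"grip":1},{"x":-0.035,"y":-0.045,"z":0,"ax":0,"ay":0,"az":0,"grip":1}]' 2>&1 | tail -5; python3 -c "
from h import *
print(sense()['joint_positions'].round(1))
plan([(.4645,-.088,.25,16,0,4),(.4645,-.088,.097,16,0,4)])"
```

```text
t: 1.1
eef_pos: [0.4311, -0.132, 0.3019]
tool_rot: [179.9, 0.2, -74.4]
force: [-0.0, -1.6, 0.6]
finger_gap: 0.998
[-1.710e+01  6.600e+00 -9.000e+00  7.460e+01  1.000e-01  1.473e+02]
t 1.1 point now [ 0.431  -0.1318  0.248 ] rot [179.9   0.2 -74.4] F [-0.  -1.6  0.6] gap 0.998
-> [ 0.4645 -0.088   0.25  ] 16 0
   [-0.0084 -0.011  -0.0005] [ 0.0003  0.0009 -0.0019]
   [-0.0083 -0.011  -0.0005] [ 0.0003  0.0009 -0.0019]
   [-0.0083 -0.011  -0.0005] [ 0.0003  0.0009 -0.0019]
   [-0.0083 -0.0111 -0.0005] [ 0.0003  0.0009 -0.0019]
-> [ 0.4645 -0.088   0.097 ] 16 0
   [ 0.     -0.      0.0383] [0. 0. 0.]
   x 4
```

```bash
python3 -m handwheel '[{"x":-0.0085,"y":-0.011,"z":0,"ax":0,"ay":0,"az":0,"grip":1},{"x":-0.0085,"y":-0.011,"z":0,"ax":0,"ay":0,"az":0,"grip":1},{"x":0,"y":0,"z":0,"ax":0,"ay":0,"az":-0.186,"grip":1},{"x":0,"y":0,"z":0,"ax":0,"ay":0,"az":-0.186,"grip":1},{"x":0,"y":0,"z":0,"ax":0,"ay":0,"az":-0.186,"grip":1},{"x":0,"y":0,"z":0,"ax":0,"ay":0,"az":-0.186,"grip":1},{"x":0,"y":0,"z":0,"ax":0,"ay":0,"az":-0.186,"grip":1},{"x":0,"y":0,"z":0,"ax":0,"ay":0,"az":-0.186,"grip":1},{"x":0,"y":0,"z":0,"ax":0,"ay":0,"az":-0.186,"grip":1},{"x":0,"y":0,"z":0,"ax":0,"ay":0,"az":-0.186,"grip":1},{"x":0,"y":0,"z":0,"ax":0,"ay":0,"az":-0.186,"grip":1},{"x":0,"y":0,"z":0,"ax":0,"ay":0,"az":-0.186,"grip":1},{"x":0,"y":0,"z":0,"ax":0,"ay":0,"az":-0.186,"grip":1},{"x":0,"y":0,"z":0,"ax":0,"ay":0,"az":-0.186,"grip":1},{"x":0,"y":0,"z":0,"ax":0,"ay":0,"az":-0.186,"grip":1},{"x":0,"y":0,"z":0,"ax":0,"ay":0,"az":-0.186,"grip":1},{"x":0,"y":0,"z":0,"ax":0,"ay":0,"az":-0.186,"grip":1},{"x":0,"y":0,"z":0,"ax":0,"ay":0,"az":-0.186,"grip":1}]' 2>&1 | tail -5; python3 -c "
from h import *
print(sense()['joint_positions'].round(1))
plan([(.4645,-.088,.25,196,0,2),(.4645,-.088,.097,196,0,4)])"
```

```text
t: 3.35
eef_pos: [0.4438, -0.119, 0.3002]
tool_rot: [-179.6, -0.2, 97.8]
force: [0.3, 0.1, 0.5]
finger_gap: 1.002
[-15.    7.9  -7.8  74.8   0.  -22.9]
t 3.35 point now [ 0.4434 -0.1189  0.2463] rot [-179.6   -0.2   97.8] F [0.3 0.1 0.5] gap 1.002
-> [ 0.4645 -0.088   0.25  ] 196 0
   [ 0.014   0.0123 -0.0019] [-0.0037 -0.002  -0.0711]
   [ 0.013   0.0133 -0.0019] [-0.0037 -0.002  -0.0711]
-> [ 0.4645 -0.088   0.097 ] 196 0
   [ 0.     -0.      0.0383] [0. 0. 0.]
   x 4
```

```bash
python3 -m handwheel '[{"x":0.014,"y":0.0125,"z":0,"ax":-0.004,"ay":-0.002,"az":-0.071,"grip":1},{"x":0.014,"y":0.0135,"z":0,"ax":-0.004,"ay":-0.002,"az":-0.071,"grip":1},{"x":0,"y":0,"z":0.04,"ax":0,"ay":0,"az":0,"grip":1},{"x":0,"y":0,"z":0.03,"ax":0,"ay":0,"az":0,"grip":1},{"x":0,"y":0,"z":0,"ax":0,"ay":0,"az":0,"grip":1}]' 2>&1 | tail -5; python3 -c "
from h import *
plan([(.4645,-.088,.18,196,0,1),(.4645,-.088,.097,196,0,3)])"
```

```text
t: 3.98
eef_pos: [0.4654, -0.0876, 0.2288]
tool_rot: [179.9, 0.1, 106.3]
force: [-0.2, -0.2, 0.4]
finger_gap: 0.997
t 3.98 point now [ 0.4654 -0.0876  0.1749] rot [1.799e+02 1.000e-01 1.063e+02] F [-0.2 -0.2  0.4] gap 0.997
-> [ 0.4645 -0.088   0.18  ] 196 0
   [-0.0001 -0.0009 -0.0051] [0.0014 0.0009 0.0056]
-> [ 0.4645 -0.088   0.097 ] 196 0
   [ 0.     -0.      0.0277] [0. 0. 0.]
   [ 0.     -0.      0.0277] [0. 0. 0.]
   [ 0.     -0.      0.0277] [0. 0. 0.]
```

```bash
python3 -m handwheel '[{"x":0,"y":0,"z":0.03,"ax":0,"ay":0,"az":0,"grip":1},{"x":0,"y":0,"z":0.03,"ax":0,"ay":0,"az":0,"grip":1},{"x":0,"y":-0.001,"z":0.018,"ax":0,"ay":0,"az":0.005,"grip":1},{"x":0,"y":0,"z":0,"ax":0,"ay":0,"az":0,"grip":-1},{"x":0,"y":0,"z":0,"ax":0,"ay":0,"az":0,"grip":-1},{"x":0,"y":0,"z":0,"ax":0,"ay":0,"az":0,"grip":-1},{"x":0,"y":0,"z":0,"ax":0,"ay":0,"az":0,"grip":-1},{"x":0,"y":0,"z":0,"ax":0,"ay":0,"az":0,"grip":-1},{"x":0,"y":0,"z":0,"ax":0,"ay":0,"az":0,"grip":-1},{"x":0,"y":0,"z":0,"ax":0,"ay":0,"az":0,"grip":-1}]' 2>&1 | tail -5; python3 -c "
from h import *
plan([])"
```

```text
t: 5.22
eef_pos: [0.4693, -0.0888, 0.1577]
tool_rot: [179.4, 0.3, 106.1]
force: [-0.1, -0.1, -0.9]
finger_gap: 0.156
t 5.22 point now [ 0.4699 -0.089   0.1038] rot [179.4   0.3 106.1] F [-0.1 -0.1 -0.9] gap 0.156
```

```bash
python3 -c "
from h import *
T=np.load('top0.npz');P=cloud(T)
m=(P[...,0]>.40)&(P[...,0]<.63)&(P[...,1]>.27)&(P[...,1]<.43)&(P[...,2]>.036)&(P[...,2]<.055);q=P[m];q=q[~((q[:,0]<.42)&(abs(q[:,1]-.32)<.02))]
print(cv2.minAreaRect((q[:,:2]*1000).astype(np.float32)))
plan([(.470,-.089,.23,196,0,3),(.470,-.089,.23,189,0,1),(.575,.366,.23,189,0,10)])"
```

```text
((500.3468017578125, 356.22998046875), (200.20550537109375, 87.23587799072266), 8.790484428405762)
t 5.22 point now [ 0.4699 -0.089   0.1038] rot [179.4   0.3 106.1] F [-0.1 -0.1 -0.9] gap 0.156
-> [ 0.47  -0.089  0.23 ] 196 0
   [-0.0004  0.0006 -0.0421] [0.0035 0.0019 0.0005]
   [-0.0003  0.0005 -0.0421] [0.0035 0.0019 0.0005]
   [-0.0002  0.0004 -0.0421] [0.0035 0.0019 0.0005]
-> [ 0.47  -0.089  0.23 ] 189 0
   [0. 0. 0.] [ 0.     -0.      0.1222]
-> [0.575 0.366 0.23 ] 189 0
   [0.0433 0.0175 0.    ] [0. 0. 0.]
   x 10
```

```bash
python3 -m handwheel '[{"x":0,"y":0,"z":-0.042,"ax":0.003,"ay":0,"az":0,"grip":-1},{"x":0,"y":0,"z":-0.042,"ax":0.003,"ay":0,"az":0,"grip":-1},{"x":0,"y":0,"z":-0.042,"ax":0.003,"ay":0,"az":0,"grip":-1},{"x":0,"y":0,"z":0,"ax":0,"ay":0,"az":0.122,"grip":-1},{"x":0.043,"y":0.0175,"z":0,"ax":0,"ay":0,"az":0,"grip":-1},{"x":0.043,"y":0.0175,"z":0,"ax":0,"ay":0,"az":0,"grip":-1},{"x":0.043,"y":0.0175,"z":0,"ax":0,"ay":0,"az":0,"grip":-1},{"x":0.043,"y":0.0175,"z":0,"ax":0,"ay":0,"az":0,"grip":-1},{"x":0.043,"y":0.0175,"z":0,"ax":0,"ay":0,"az":0,"grip":-1},{"x":0.043,"y":0.0175,"z":0,"ax":0,"ay":0,"az":0,"grip":-1},{"x":0.043,"y":0.0175,"z":0,"ax":0,"ay":0,"az":0,"grip":-1},{"x":0.043,"y":0.0175,"z":0,"ax":0,"ay":0,"az":0,"grip":-1},{"x":0.043,"y":0.0175,"z":0,"ax":0,"ay":0,"az":0,"grip":-1},{"x":0.043,"y":0.0175,"z":0,"ax":0,"ay":0,"az":0,"grip":-1},{"x":0,"y":0,"z":0,"ax":0,"ay":0,"az":0,"grip":-1}]' 2>&1 | tail -5
python3 - <<'E'
from h import *
plan([(.575,.366,.23,189,0,1)],off=(0,0,.0539))
T=get_image("top");S=get_image("side");np.savez("top1.npz",**T);np.savez("side1.npz",**S)
m=np.zeros((560,800,3),np.uint8)
a=crop(T,60,165,90,130,4);m[:520,:360]=a
a=crop(S,190,230,160,140,3)[:, :440];m[:420,360:800]=a
cv2.imwrite("pics/c2.png",m)
E
```

```text
t: 7.1
eef_pos: [0.5774, 0.3778, 0.2829]
tool_rot: [-180.0, 0.4, 98.7]
force: [0.1, -1.0, -0.9]
finger_gap: 0.153
t 7.1 point now [0.5774 0.3774 0.229 ] rot [-180.     0.4   98.7] F [ 0.1 -1.  -0.9] gap 0.153
-> [0.575 0.366 0.23 ] 189 0
   [-0.0113 -0.0041 -0.0009] [-0.0006  0.0067 -0.0053]
```

View pics/c2.png

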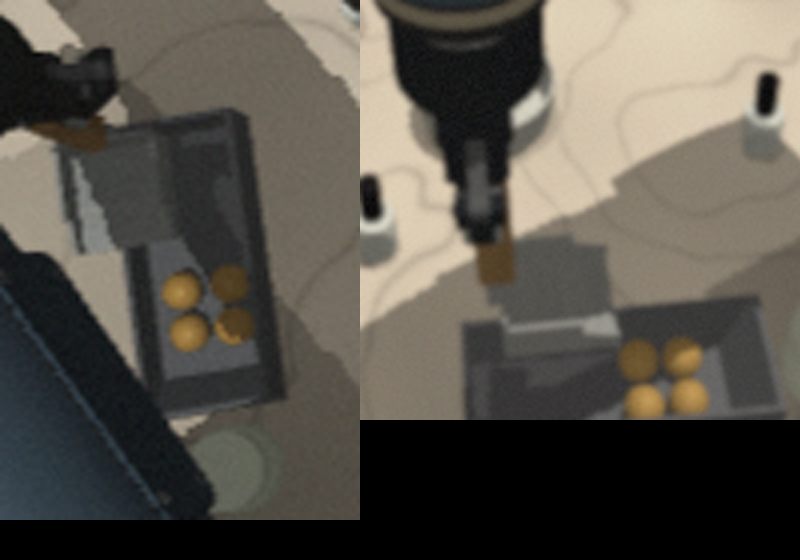

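The crop shows the scoop held level, with lip corners at about (78,253) and (174,240) in the top crop. The beads are unmoved at (181,291), (230,284), (188,332) and (235,326).

Run:
```python
from h import *
T=np.load("top1.npz");S=np.load("side1.npz")
f=lambda x,y,z:ray(T,60+x/4,165+y/4,z)
L=f(78,253,.129);Rr=f(174,240,.129);print("lip",L,Rr,"w",np.linalg.norm(L-Rr))
s=sense();R=Ro.from_euler('xyz',s["tool_rot"],degrees=True);p=s["eef_pos"]
print("lip in tool",R.inv().apply(L-p),R.inv().apply(Rr-p))
P=cloud(T);q=P[(P[...,2]>.11)&(P[...,2]<.15)&(P[...,0]>.45)&(P[...,0]<.575)&(P[...,1]>.3)&(P[...,1]<.43)]
l=R.inv().apply(q-p);print(np.percentile(l,[2,5,50,95,98],axis=0).round(4))
fl=l[(l[:,1]>-.065)&(l[:,1]<-.02)&(l[:,2]>.145)&(abs(l[:,0])<.025)];A=np.c_[fl[:,:2],np.ones(len(fl))];print("floor fit z=",np.linalg.lstsq(A,fl[:,2],rcond=None)[0],len(fl))
for x,y in((181,291),(230,284),(188,332),(235,326)): print("bead",f(x,y,.019).round(4))
for x,y in((133,250),(246,112),(285,397),(163,414),(203,120)): print("rim",f(x,y,.045).round(4))
for x,y in((152,243),(165,377),(255,362),): print("floor edge",f(x,y,.004).round(4))
# bead depth
b=P[(P[...,2]>.014)&(P[...,2]<.034)&(P[...,0]>.43)&(P[...,0]<.51)&(P[...,1]>.31)&(P[...,1]<.395)];print("bead cloud",np.percentile(b,[1,50,99],axis=0).round(4))
```

```text
lip [0.50161723 0.39722859 0.129     ] [0.50850346 0.33784651 0.129     ] w 0.05978002546318075
lip in tool [ 0.03420238 -0.07170614  0.15476321] [-0.02554103 -0.0737563   0.1551791 ]
[[-0.0291 -0.0718  0.1351]
 [-0.0285 -0.0699  0.1381]
 [ 0.0049 -0.0409  0.153 ]
 [ 0.0309 -0.0104  0.1567]
 [ 0.0313 -0.0096  0.1576]]
floor fit z= [0.00366912 0.00131829 0.15354531] 321
bead [0.4818 0.3683 0.019 ]
bead [0.4858 0.3351 0.019 ]
bead [0.4538 0.3629 0.019 ]
bead [0.4572 0.3311 0.019 ]
rim [0.5087 0.3926 0.045 ]
rim [0.6007 0.3189 0.045 ]
rim [0.409  0.2895 0.045 ]
rim [0.3996 0.3698 0.045 ]
rim [0.5958 0.3479 0.045 ]
floor edge [0.5161 0.394  0.004 ]
floor edge [0.4238 0.3827 0.004 ]
floor edge [0.4327 0.3213 0.004 ]
bead cloud [[0.435  0.3112 0.0148]
 [0.4727 0.3557 0.0265]
 [0.5049 0.3944 0.0334]]
```

Run:
```python
from h import *
plan([(.5035,.3543,.128,189,0,1),(.5035,.3543,.06,189,0,2)],off=(.0015,-.0725,.1577))
```

```text
t 7.2 point now [0.5057 0.3648 0.1263] rot [180.    0.4  98.6] F [ 0.7 -0.4 -0.4] gap 0.151
-> [0.5035 0.3543 0.128 ] 189 0
   [-0.0106 -0.0037 -0.0016] [ 0.0001  0.007  -0.0073]
-> [0.5035 0.3543 0.06  ] 189 0
   [ 0.    -0.     0.034] [0. 0. 0.]
   [ 0.    -0.     0.034] [0. 0. 0.]
```

```bash
python3 -m handwheel '[{"x":-0.0106,"y":-0.0037,"z":0,"ax":0,"ay":0.007,"az":-0.007,"grip":-1},{"x":0,"y":0,"z":0.032,"ax":0,"ay":0,"az":0,"grip":-1},{"x":0,"y":0,"z":0.032,"ax":0,"ay":0,"az":0,"grip":-1},{"x":0,"y":0,"z":0,"ax":0,"ay":0,"az":0,"grip":-1}]' 2>&1 | tail -5
python3 - <<'E'
from h import *
plan([(.5035,.3543,.06,189,0,1),(.5035,.3543,.005,189,0,3)],off=(.0015,-.0725,.1577))
E
```

```text
t: 7.7
eef_pos: [0.5755, 0.3588, 0.2211]
tool_rot: [179.9, -0.0, 98.7]
force: [-0.5, -0.6, -0.0]
finger_gap: 0.154
t 7.7 point now [0.5039 0.3494 0.0633] rot [179.9  -0.   98.7] F [-0.5 -0.6 -0. ] gap 0.154
-> [0.5035 0.3543 0.06  ] 189 0
   [0.0053 0.0007 0.0034] [ 0.0023 -0.0004 -0.0045]
-> [0.5035 0.3543 0.005 ] 189 0
   [ 0.     -0.      0.0183] [0. 0. 0.]
   [ 0.     -0.      0.0183] [0. 0. 0.]
   [ 0.     -0.      0.0183] [0. 0. 0.]
```

```bash
python3 -m handwheel '[{"x":0.0045,"y":0.0005,"z":0.01,"ax":0.002,"ay":0,"az":-0.0045,"grip":-1},{"x":0,"y":0,"z":0.014,"ax":0,"ay":0,"az":0,"grip":-1},{"x":0,"y":0,"z":0.01,"ax":0,"ay":0,"az":0,"grip":-1},{"x":0,"y":0,"z":0.0,"ax":0,"ay":0,"az":0,"grip":-1}]' 2>&1 | tail -5
python3 - <<'E'
from h import *
plan([(.5035,.3543,.005,189,0,2)],off=(.0015,-.0725,.1577))
E
```

```text
t: 8.2
eef_pos: [0.5763, 0.3633, 0.1884]
tool_rot: [179.8, -0.1, 99.0]
force: [-0.7, 0.1, -0.8]
finger_gap: 0.157
t 8.2 point now [0.5049 0.3538 0.0304] rot [ 1.798e+02 -1.000e-01  9.900e+01] F [-0.7  0.1 -0.8] gap 0.157
-> [0.5035 0.3543 0.005 ] 189 0
   [ 0.0005 -0.0004  0.0128] [ 0.0018 -0.0009 -0.0003]
   [ 0.0005 -0.0004  0.0128] [ 0.0018 -0.0009 -0.0003]
```

```bash
python3 -m handwheel '[{"x":0.001,"y":0,"z":0.012,"ax":0.003,"ay":0,"az":0,"grip":-1},{"x":0,"y":0,"z":0.009,"ax":0,"ay":0,"az":0,"grip":-1},{"x":0,"y":0,"z":0.003,"ax":0,"ay":0,"az":0,"grip":-1},{"x":0,"y":0,"z":0.0,"ax":0,"ay":0,"az":0,"grip":-1}]' 2>&1 | tail -5
python3 - <<'E'
from h import *
o=(.0015,-.0725,.1577)
plan([(.4305,.3427,.005,189,0,8)],off=o)
T=get_image("top");S=get_image("side")
m=np.zeros((560,800,3),np.uint8)
m[:520,:360]=crop(T,60,165,90,130,4)
m[:420,360:800]=crop(S,190,230,160,140,3)[:, :440]
cv2.imwrite("pics/c3.png",m)
E
```

```text
t: 8.7
eef_pos: [0.5762, 0.3645, 0.1629]
tool_rot: [180.0, -0.1, 99.0]
force: [0.9, 0.0, -1.5]
finger_gap: 0.155
t 8.7 point now [0.5044 0.355  0.0052] rot [ 1.8e+02 -1.0e-01  9.9e+01] F [ 0.9  0.  -1.5] gap 0.155
-> [0.4305 0.3427 0.005 ] 189 0
   [-0.     -0.0094  0.    ] [ 0.0001 -0.0002 -0.0001]
   [-0.     -0.0094  0.    ] [ 0.0001 -0.0002 -0.0001]
   [-0.     -0.0094  0.    ] [ 0.0001 -0.0002 -0.0001]
   [-0.     -0.0094  0.    ] [ 0.0001 -0.0002 -0.0001]
   [-0.     -0.0094  0.    ] [ 0.0001 -0.0002 -0.0001]
   [-0.     -0.0094  0.    ] [ 0.0001 -0.0002 -0.0001]
   [-0.     -0.0094  0.    ] [ 0.0001 -0.0002 -0.0001]
   [-0.     -0.0094  0.    ] [ 0.0001 -0.0002 -0.0001]
```

View pics/c3.png

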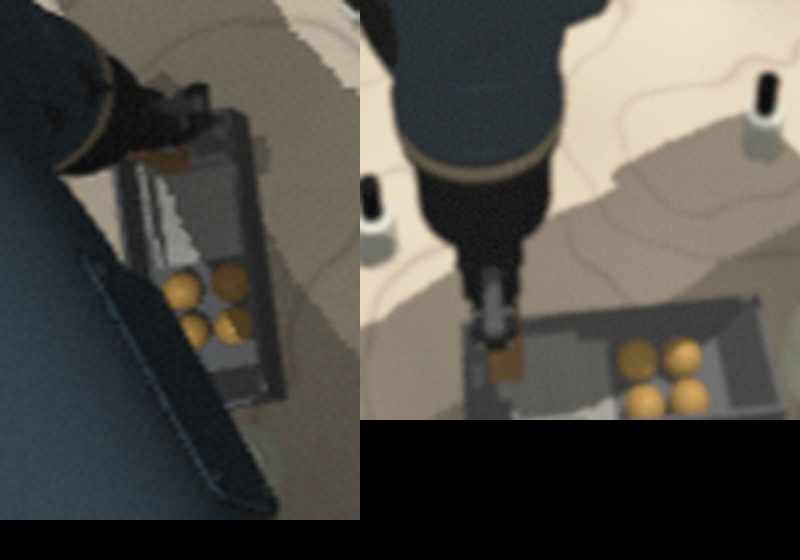

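The scoop sits centred in the tray with its lip right behind the beads, which haven't been disturbed. Now I'll push.

```bash
python3 -m handwheel '[{"x":0,"y":-0.008,"z":0.0005,"ax":0,"ay":0,"az":0,"grip":-1},{"x":0,"y":-0.008,"z":0.0005,"ax":0,"ay":0,"az":0,"grip":-1},{"x":0,"y":-0.008,"z":0.0005,"ax":0,"ay":0,"az":0,"grip":-1},{"x":0,"y":-0.008,"z":0.0005,"ax":0,"ay":0,"az":0,"grip":-1},{"x":0,"y":-0.008,"z":0.0005,"ax":0,"ay":0,"az":0,"grip":-1},{"x":0,"y":-0.008,"z":0.0005,"ax":0,"ay":0,"az":0,"grip":-1},{"x":0,"y":-0.006,"z":0,"ax":0,"ay":0,"az":0,"grip":-1}]' 2>&1 | tail -5
python3 - <<'E'
from h import *
o=(.0015,-.0725,.1577)
plan([(.4305,.3427,.005,189,0,3)],off=o)
E
```

```text
t: 9.68
eef_pos: [0.5195, 0.3558, 0.1611]
tool_rot: [179.8, -0.2, 99.0]
force: [-0.4, 0.9, -0.3]
finger_gap: 0.154
t 9.68 point now [0.448  0.3465 0.0032] rot [179.8  -0.2  99. ] F [-0.4  0.9 -0.3] gap 0.154
-> [0.4305 0.3427 0.005 ] 189 0
   [-0.0002 -0.0058 -0.0005] [ 0.0009 -0.0009 -0.0001]
   [-0.0002 -0.0058 -0.0005] [ 0.0009 -0.0009 -0.0001]
   [-0.0002 -0.0058 -0.0005] [ 0.0009 -0.0009 -0.0001]
```

```bash
python3 -m handwheel '[{"x":0,"y":-0.006,"z":-0.001,"ax":0.002,"ay":0,"az":0,"grip":-1},{"x":0,"y":-0.006,"z":0,"ax":0,"ay":0,"az":0,"grip":-1},{"x":0,"y":-0.005,"z":0,"ax":0,"ay":0,"az":0,"grip":-1},{"x":0,"y":-0.004,"z":0,"ax":0,"ay":0,"az":0,"grip":-1}]' 2>&1 | tail -5
python3 - <<'E'
from h import *
o=(.0015,-.0725,.1577)
plan([(.4305,.3427,.005,189,0,3)],off=o)
S=get_image("side");T=get_image("top")
m=np.zeros((400,800,3),np.uint8)
m[:400,:400]=crop(S,250,280,80,80,5);m[:400,400:]=crop(T,85,210,80,80,5)
cv2.imwrite("pics/c4.png",m)
E
```

```text
t: 10.18
eef_pos: [0.4981, 0.3526, 0.1627]
tool_rot: [179.8, -0.2, 99.0]
force: [9.6, 1.3, 6.9]
finger_gap: 0.152
t 10.18 point now [0.4266 0.3433 0.0048] rot [179.8  -0.2  99. ] F [9.6 1.3 6.9] gap 0.152
-> [0.4305 0.3427 0.005 ] 189 0
   [-0.0002  0.0014 -0.    ] [ 0.0009 -0.001  -0.0002]
   [-0.0002  0.0014 -0.    ] [ 0.0009 -0.001  -0.0002]
   [-0.0002  0.0014 -0.    ] [ 0.0009 -0.001  -0.0002]
```

View pics/c4.png

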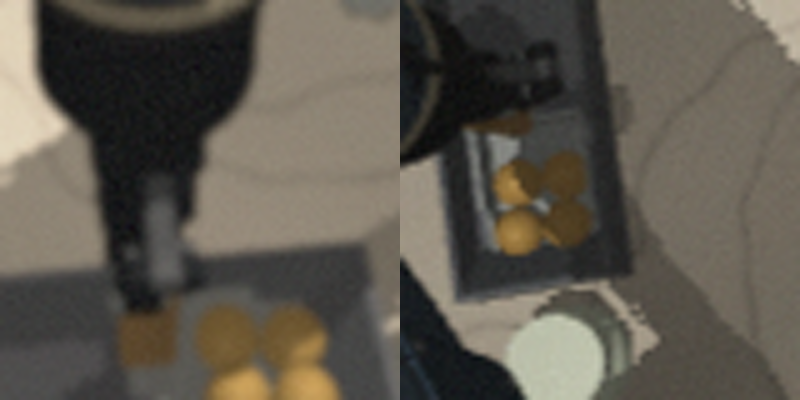

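The beads are now on the scoop floor, with the two front ones at the lip against the slope (9.6 N contact). I'll tilt the lip up while it follows the slope.

Run:
```python
from h import *
o=(.0015,-.0725,.1577)
plan([(.4175,.3416,.028,189,20,5),(.4165,.3414,.07,189,25,3)],off=o)
```

```text
t 10.28 point now [0.4265 0.3433 0.0049] rot [179.8  -0.2  99. ] F [5.1 1.7 1.4] gap 0.158
-> [0.4175 0.3416 0.028 ] 189 20
   [0.0001 0.0091 0.0009] [ 0.0704 -0.0006  0.    ]
   [0.0001 0.0088 0.001 ] [ 0.0704 -0.0006  0.    ]
   [0.0001 0.0085 0.0012] [ 0.0704 -0.0006  0.    ]
   [0.0001 0.0082 0.0014] [ 0.0704 -0.0006  0.    ]
   [0.     0.0079 0.0016] [ 0.0704 -0.0006  0.    ]
-> [0.4165 0.3414 0.07  ] 189 25
   [-0.     -0.0006 -0.0109] [ 0.0291  0.     -0.    ]
   [-0.     -0.0009 -0.0107] [ 0.0291  0.     -0.    ]
   [-0.     -0.0013 -0.0105] [ 0.0291  0.     -0.    ]
```

```bash
python3 -m handwheel '[{"x":0,"y":0.009,"z":0.0003,"ax":0.07,"ay":0,"az":0,"grip":-1},{"x":0,"y":0.0088,"z":0.0005,"ax":0.07,"ay":0,"az":0,"grip":-1},{"x":0,"y":0.0085,"z":0.0007,"ax":0.07,"ay":0,"az":0,"grip":-1},{"x":0,"y":0.0082,"z":0.001,"ax":0.07,"ay":0,"az":0,"grip":-1},{"x":0,"y":0.0079,"z":0.001,"ax":0.07,"ay":0,"az":0,"grip":-1}]' 2>&1 | tail -5
python3 - <<'E'
from h import *
o=(.0015,-.0725,.1577)
plan([(.4175,.3416,.028,189,20,1),(.4165,.3414,.07,189,25,3)],off=o)
S=get_image("side")
cv2.imwrite("pics/c5.png",crop(S,240,270,90,90,6))
E
```

```text
t: 10.9
eef_pos: [0.5384, 0.3594, 0.1552]
tool_rot: [-159.6, -0.3, 99.0]
force: [-0.7, 0.2, -1.0]
finger_gap: 0.155
t 10.9 point now [0.4168 0.3422 0.0326] rot [-159.6   -0.3   99. ] F [-0.7  0.2 -1. ] gap 0.155
-> [0.4175 0.3416 0.028 ] 189 20
   [-0.0002  0.0012  0.0036] [-0.0062 -0.0043  0.0019]
-> [0.4165 0.3414 0.07  ] 189 25
   [-0.     -0.0006 -0.0109] [ 0.0291  0.     -0.    ]
   [-0.     -0.0009 -0.0107] [ 0.0291  0.     -0.    ]
   [-0.     -0.0013 -0.0105] [ 0.0291  0.     -0.    ]
```

View pics/c5.png

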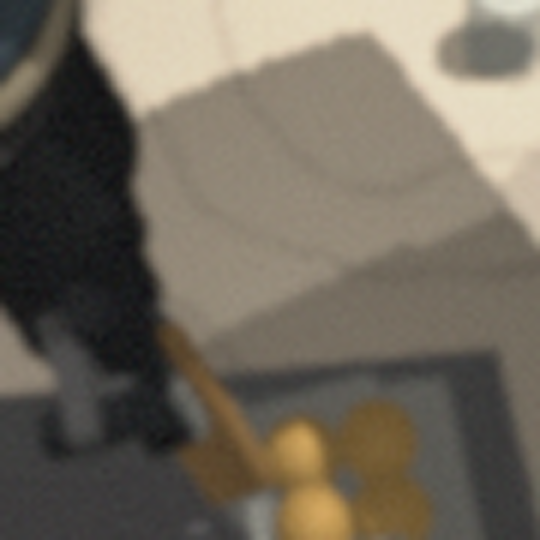

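All four beads have rolled back into the tilted scoop. I'll lift.

```bash
python3 -m handwheel '[{"x":0,"y":-0.0006,"z":-0.01,"ax":0.02,"ay":0,"az":0,"grip":-1},{"x":0,"y":-0.004,"z":-0.014,"ax":0.01,"ay":0,"az":0,"grip":-1},{"x":0,"y":-0.005,"z":-0.015,"ax":0,"ay":0,"az":0,"grip":-1},{"x":0,"y":-0.005,"z":-0.015,"ax":0,"ay":0,"az":0,"grip":-1},{"x":0,"y":-0.005,"z":-0.015,"ax":0,"ay":0,"az":0,"grip":-1},{"x":0,"y":-0.005,"z":-0.015,"ax":0,"ay":0,"az":0,"grip":-1},{"x":0,"y":-0.005,"z":-0.015,"ax":0,"ay":0,"az":0,"grip":-1},{"x":0,"y":0,"z":0,"ax":0,"ay":0,"az":0,"grip":-1},{"x":0,"y":0,"z":0,"ax":0,"ay":0,"az":0,"grip":-1}]' 2>&1 | tail -5
python3 - <<'E'
from h import *
o=(.0015,-.0725,.1577)
plan([],off=(.0015,-.039,.146))
s=sense();print(s["joint_positions"].round(1))
plan([(.63,.112,.13,189,21,12),(.625,.112,.06,189,-10,8),(.62,.112,.06,189,-50,10)],off=o)
S=get_image("side");T=get_image("top");np.savez("side2.npz",**S)
m=np.zeros((400,800,3),np.uint8);m[:,:400]=crop(S,235,220,100,100,4);m[:,400:]=crop(T,70,190,100,100,4)
cv2.imwrite("pics/c6.png",m)
E
```

```text
t: 12.08
eef_pos: [0.5489, 0.3606, 0.2555]
tool_rot: [-157.7, -0.1, 99.0]
force: [-0.5, -0.5, -1.5]
finger_gap: 0.155
t 12.07 point now [0.4582 0.348  0.1352] rot [-1.577e+02 -1.000e-01  9.900e+01] F [-0.5 -0.5 -1.5] gap 0.155
[ 30.3  56.5  61.4 115.7   8.   19.9]
t 12.07 point now [0.4232 0.3425 0.1371] rot [-1.577e+02 -1.000e-01  9.900e+01] F [-0.5 -0.5 -1.5] gap 0.155
-> [0.63  0.112 0.13 ] 189 21
   [-0.0216  0.0129 -0.0049] [-0.0019 -0.0001 -0.    ]
   [-0.0216  0.0129 -0.0049] [-0.0019 -0.0001 -0.    ]
   [-0.0216  0.0129 -0.0049] [-0.0019 -0.0001 -0.    ]
   [-0.0216  0.0129 -0.0049] [-0.0019 -0.0001 -0.    ]
   [-0.0216  0.0129 -0.0048] [-0.0019 -0.0001 -0.    ]
   [-0.0216  0.0129 -0.0048] [-0.0019 -0.0001 -0.    ]
   [-0.0216  0.0129 -0.0048] [-0.0019 -0.0001 -0.    ]
   [-0.0216  0.013  -0.0047] [-0.0019 -0.0001 -0.    ]
   [-0.0216  0.013  -0.0047] [-0.0019 -0.0001 -0.    ]
   [-0.0216  0.013  -0.0047] [-0.0019 -0.0001 -0.    ]
   [-0.0216  0.013  -0.0047] [-0.0019 -0.0001 -0.    ]
   [-0.0216  0.013  -0.0046] [-0.0019 -0.0001 -0.    ]
-> [0.625 0.112 0.06 ] 189 -10
   [ 
[... 315 characters left out ...]
  0.    ]
   [ 0.0001 -0.0118  0.0042] [-0.0676  0.      0.    ]
   [ 0.0001 -0.0124  0.0041] [-0.0676  0.      0.    ]
-> [0.62  0.112 0.06 ] 189 -50
   [ 0.0001 -0.0117 -0.0048] [-0.0698  0.      0.    ]
   [ 0.0001 -0.0117 -0.0048] [-0.0698  0.      0.    ]
   [ 0.0001 -0.0116 -0.0048] [-0.0698  0.      0.    ]
   [ 0.0001 -0.0116 -0.0049] [-0.0698  0.      0.    ]
   [ 0.0001 -0.0116 -0.0049] [-0.0698  0.      0.    ]
   [ 0.0001 -0.0116 -0.0049] [-0.0698  0.      0.    ]
   [ 0.0001 -0.0116 -0.0049] [-0.0698  0.      0.    ]
   [ 0.0001 -0.0116 -0.005 ] [-0.0698  0.      0.    ]
   [ 0.0001 -0.0115 -0.005 ] [-0.0698  0.      0.    ]
   [ 0.0001 -0.0115 -0.005 ] [-0.0698  0.      0.    ]
```

View pics/c6.png

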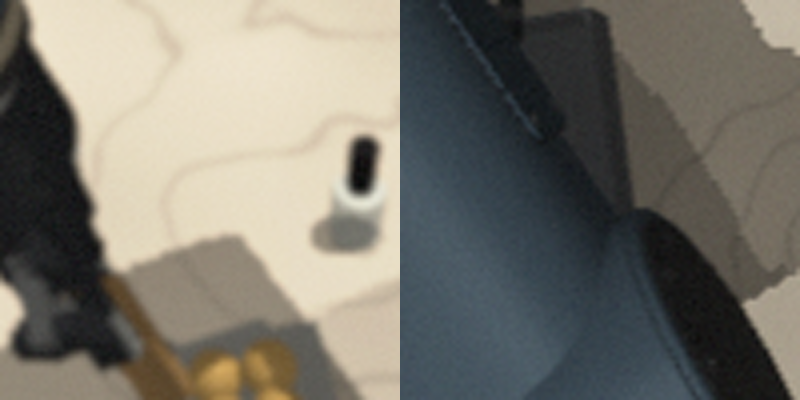

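Only the upper two beads fall inside that crop, and joint 4 is near its limit. I'll check the bead positions numerically, then use a different yaw (handle towards +y) for the transfer.

```bash
cat >> h.py <<'E'
def beads(d):
    hsv=cv2.cvtColor(d["image"],cv2.COLOR_RGB2HSV); m=(hsv[...,0]>12)&(hsv[...,0]<26)&(hsv[...,1]>150)&(hsv[...,2]>70)
    P=cloud(d); n,l,st,c=cv2.connectedComponentsWithStats(m.astype(np.uint8))
    for i in range(1,n):
        if st[i,4]>15:
            q=P[l==i]; print("blob",st[i,:5],np.percentile(q,[5,50,95],axis=0).round(3).tolist())
E
python3 - <<'E'
from h import *
beads(np.load("side2.npz"))
o=(.0015,-.0725,.1577)
plan([(.4232,.3425,.137,189,14,2),(.616,.121,.12,240,13,14)],off=o)
E
```

```text
blob [ 33 106  12   7  17] [[1.253, -0.407, 0.138], [1.255, -0.379, 0.148], [1.257, -0.35, 0.16]]
blob [ 65 154   7   7  16] [[1.065, -0.473, -0.094], [1.254, -0.446, -0.082], [1.258, -0.11, 0.155]]
blob [ 52 187  10   7  19] [[1.252, -0.337, -0.146], [1.254, -0.318, -0.121], [1.257, -0.295, -0.107]]
blob [ 19 192   8  11  23] [[1.253, -0.157, -0.034], [1.255, -0.145, -0.011], [1.257, -0.132, -0.003]]
blob [  29  213  108  148 2532] [[0.858, 0.051, 0.013], [0.883, 0.37, 0.078], [0.951, 0.372, 0.102]]
blob [ 22 247   8   8  20] [[1.254, -0.078, -0.161], [1.256, -0.063, -0.153], [1.257, -0.051, -0.141]]
t 12.18 point now [0.4231 0.3424 0.1373] rot [-1.577e+02 -1.000e-01  9.900e+01] F [-0.3 -0.2 -1.6] gap 0.156
-> [0.4232 0.3425 0.137 ] 189 14
   [ 0.0002 -0.0115 -0.0047] [-0.0726 -0.0009 -0.0001]
   [ 0.0002 -0.0115 -0.0047] [-0.0726 -0.0009 -0.0001]
-> [0.616 0.121 0.12 ] 240 13
   [-0.011   0.0108 -0.0016] [-0.0012 -0.0148 -0.0618]
   [-0.0116  0.0097 -0.0013] [-0.0012 -0.0148 -0.0618]
   [-0.0122  0.0085 -0.001 ] [-0.0012 -0.0148 -0.0618]
   [-0.0128  0.0073 -0.0007] [-0.0012 -0.0148 -0.0618]
   [-0.0132  0.0061 -0.0004] [-0.0012 -0.0148 -0.0618]
   [-0.0136  0.0048 -0.0001] [-0.0012 -0.0148 -0.0618]
   [-0.0138  0.0036  0.0002] [-0.0012 -0.0148 -0.0618]
   [-0.014   0.0023  0.0005] [-0.0012 -0.0148 -0.0618]
   [-0.0141  0.001   0.0008] [-0.0012 -0.0148 -0.0618]
   [-0.0142 -0.0003  0.0012] [-0.0012 -0.0148 -0.0618]
   [-0.0141 -0.0016  0.0015] [-0.0012 -0.0148 -0.0618]
   [-0.014  -0.0029  0.0018] [-0.0012 -0.0148 -0.0618]
   [-0.0137 -0.0042  0.0021] [-0.0012 -0.0148 -0.0618]
   [-0.0134 -0.0054  0.0024] [-0.0012 -0.0148 -0.0618]
```

```bash
python3 -m handwheel '[{"x":0,"y":-0.0115,"z":-0.0045,"ax":-0.07,"ay":0,"az":0,"grip":-1},{"x":0,"y":-0.0115,"z":-0.0045,"ax":-0.07,"ay":0,"az":0,"grip":-1},{"x":-0.006,"y":0.006,"z":-0.001,"ax":0,"ay":-0.007,"az":-0.03,"grip":-1},{"x":-0.011,"y":0.0108,"z":-0.0016,"ax":0,"ay":-0.0148,"az":-0.062,"grip":-1},{"x":-0.0116,"y":0.0097,"z":-0.0013,"ax":0,"ay":-0.0148,"az":-0.062,"grip":-1},{"x":-0.0122,"y":0.0085,"z":-0.001,"ax":0,"ay":-0.0148,"az":-0.062,"grip":-1},{"x":-0.0128,"y":0.0073,"z":-0.0007,"ax":0,"ay":-0.0148,"az":-0.062,"grip":-1},{"x":-0.0132,"y":0.0061,"z":0,"ax":0,"ay":-0.0148,"az":-0.062,"grip":-1},{"x":-0.0136,"y":0.0048,"z":0,"ax":0,"ay":-0.0148,"az":-0.062,"grip":-1},{"x":-0.0138,"y":0.0036,"z":0,"ax":0,"ay":-0.0148,"az":-0.062,"grip":-1},{"x":-0.014,"y":0.0023,"z":0,"ax":0,"ay":-0.0148,"az":-0.062,"grip":-1}]' 2>&1 | tail -5
python3 - <<'E'
from h import *
o=(.0015,-.0725,.1577)
print(sense()["joint_positions"].round(1))
plan([(.616,.121,.12,240,13,7)],off=o)
S=get_image("side")
np.savez("side3.npz",**S)
cv2.imwrite("pics/c7.png",crop(S,190,180,150,150,4))
E
```

```text
t: 13.55
eef_pos: [0.6279, 0.2756, 0.2537]
tool_rot: [-165.2, -0.7, 131.0]
force: [0.2, 0.1, -0.2]
finger_gap: 0.153
[ 24.9  54.1  58.5 108.7  -3.4 -15.7]
t 13.55 point now [0.5426 0.2056 0.1197] rot [-165.2   -0.7  131. ] F [ 0.2  0.1 -0.2] gap 0.153
-> [0.616 0.121 0.12 ] 240 13
   [-0.0107 -0.0008 -0.0005] [-0.0041 -0.013  -0.0456]
   [-0.0106 -0.0015 -0.0003] [-0.0041 -0.013  -0.0456]
   [-0.0106 -0.0022 -0.0001] [-0.0041 -0.013  -0.0456]
   [-0.0105 -0.003   0.0001] [-0.0041 -0.013  -0.0456]
   [-0.0104 -0.0037  0.0003] [-0.0041 -0.013  -0.0456]
   [-0.0102 -0.0044  0.0005] [-0.0041 -0.013  -0.0456]
   [-0.01   -0.0051  0.0007] [-0.0041 -0.013  -0.0456]
```

View pics/c7.png

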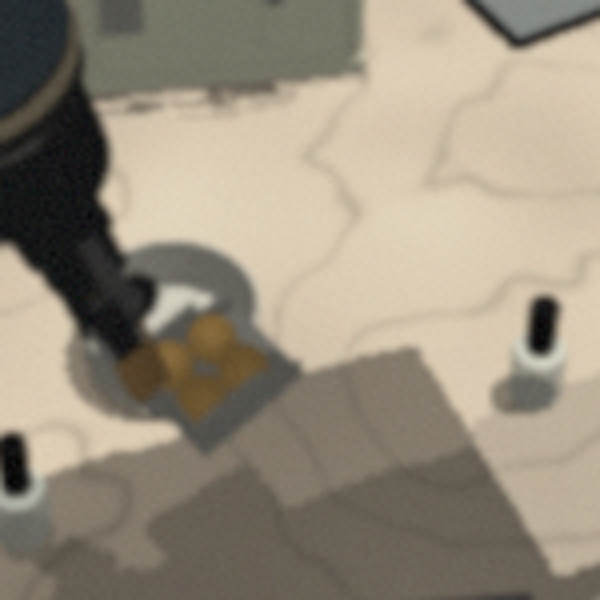

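All four beads are riding in the scoop, around (170-250,330-390). I'll continue to above the pan.

```bash
python3 -m handwheel '[{"x":-0.008,"y":-0.0008,"z":0,"ax":-0.003,"ay":-0.013,"az":-0.0456,"grip":-1},{"x":-0.0106,"y":-0.0015,"z":0,"ax":-0.003,"ay":-0.013,"az":-0.0456,"grip":-1},{"x":-0.0106,"y":-0.0022,"z":0,"ax":-0.003,"ay":-0.013,"az":-0.0456,"grip":-1},{"x":-0.0105,"y":-0.003,"z":0,"ax":-0.003,"ay":-0.013,"az":-0.0456,"grip":-1},{"x":-0.0104,"y":-0.0037,"z":0,"ax":-0.003,"ay":-0.013,"az":-0.0456,"grip":-1},{"x":-0.0102,"y":-0.0044,"z":0.0005,"ax":-0.003,"ay":-0.013,"az":-0.0456,"grip":-1},{"x":-0.008,"y":-0.0051,"z":0.0007,"ax":-0.003,"ay":-0.013,"az":-0.0456,"grip":-1},{"x":0,"y":0,"z":0,"ax":0,"ay":0,"az":0,"grip":-1}]' 2>&1 | tail -5
python3 - <<'E'
from h import *
o=(.0015,-.0725,.1577)
print(sense()["joint_positions"].round(1))
plan([(.622,.130,.062,240,8,5),(.620,.127,.055,240,-20,7),(.620,.127,.055,240,-50,9)],off=o)
E
```

```text
t: 14.6
eef_pos: [0.6665, 0.2136, 0.253]
tool_rot: [-166.4, -0.3, 150.2]
force: [-1.1, -0.7, -2.1]
finger_gap: 0.154
[ 20.7  51.3  53.1 102.6  -8.4 -38.8]
t 14.6 point now [0.6112 0.1213 0.1168] rot [-166.4   -0.3  150.2] F [-1.1 -0.7 -2.1] gap 0.154
-> [0.622 0.13  0.062] 240 8
   [-0.001   0.002   0.0086] [-0.0195 -0.0008  0.0009]
   [-0.001   0.0018  0.0087] [-0.0195 -0.0008  0.0009]
   [-0.001   0.0016  0.0088] [-0.0195 -0.0008  0.0009]
   [-0.001   0.0014  0.0089] [-0.0195 -0.0008  0.0009]
   [-0.0009  0.0012  0.009 ] [-0.0195 -0.0008  0.0009]
-> [0.62  0.127 0.055] 240 -20
   [ 0.     -0.0115 -0.0036] [-0.0698  0.      0.    ]
   [ 0.     -0.0116 -0.0036] [-0.0698  0.      0.    ]
   [ 0.     -0.0117 -0.0037] [-0.0698  0.      0.    ]
   [ 0.     -0.0118 -0.0037] [-0.0698  0.      0.    ]
   [ 0.     -0.0118 -0.0038] [-0.0698  0.      0.    ]
   [ 0.     -0.0119 -0.0038] [-0.0698  0.      0.    ]
   [ 0.     -0.0119 -0.0039] [-0.0698  0.      0.    ]
-> [0.62  0.127 0.055] 240 -50
   [ 0.     -0.0093 -0.0039] [-0.0582  0.      0.    ]
   [-0.     -0.0093 -0.0039] [-0.0582  0.      0.    ]
   [-0.     -0.0093 -0.0039] [-0.0582  0.      0.    ]
   [-0.     -0.0093 -0.0039] [-0.0582  0.      0.    ]
   [-0.     -0.0093 -0.0039] [-0.0582  0.      0.    ]
   [ 0.     -0.0093 -0.0039] [-0.0582  0.      0.    ]
   [ 0.     -0.0093 -0.0039] [-0.0582  0.      0.    ]
   [ 0.     -0.0093 -0.0039] [-0.0582  0.      0.    ]
   [-0.     -0.0093 -0.0039] [-0.0582  0.      0.    ]
```

```bash
python3 -m handwheel '[{"x":-0.001,"y":0.002,"z":0.0086,"ax":-0.0195,"ay":0,"az":0,"grip":-1},{"x":-0.001,"y":0.0018,"z":0.0087,"ax":-0.0195,"ay":0,"az":0,"grip":-1},{"x":-0.001,"y":0.0016,"z":0.0088,"ax":-0.0195,"ay":0,"az":0,"grip":-1},{"x":-0.001,"y":0.0014,"z":0.0089,"ax":-0.0195,"ay":0,"az":0,"grip":-1},{"x":-0.001,"y":0.0012,"z":0.009,"ax":-0.0195,"ay":0,"az":0,"grip":-1},{"x":0,"y":0,"z":0.004,"ax":0,"ay":0,"az":0,"grip":-1}]' 2>&1 | tail -5
python3 - <<'E'
from h import *
o=(.0015,-.0725,.1577)
plan([(.620,.127,.058,240,-20,7),(.620,.127,.055,240,-55,9)],off=o)
E
```

```text
t: 15.35
eef_pos: [0.6672, 0.2133, 0.2012]
tool_rot: [-172.1, -0.5, 149.6]
force: [0.5, -0.2, -1.3]
finger_gap: 0.155
t 15.35 point now [0.6176 0.134  0.055 ] rot [-172.1   -0.5  149.6] F [ 0.5 -0.2 -1.3] gap 0.155
-> [0.62  0.127 0.058] 240 -20
   [-0.0006 -0.0119 -0.005 ] [-0.0696 -0.0011 -0.001 ]
   [-0.0006 -0.0119 -0.005 ] [-0.0696 -0.0011 -0.001 ]
   [-0.0006 -0.0118 -0.0051] [-0.0696 -0.0011 -0.001 ]
   [-0.0006 -0.0118 -0.0051] [-0.0696 -0.0011 -0.001 ]
   [-0.0006 -0.0118 -0.0052] [-0.0696 -0.0011 -0.001 ]
   [-0.0006 -0.0117 -0.0052] [-0.0696 -0.0011 -0.001 ]
   [-0.0006 -0.0117 -0.0053] [-0.0696 -0.0011 -0.001 ]
-> [0.62  0.127 0.055] 240 -55
   [-0.     -0.011  -0.0042] [-0.0679  0.     -0.    ]
   [-0.     -0.011  -0.0042] [-0.0679  0.     -0.    ]
   [ 0.     -0.011  -0.0043] [-0.0679  0.     -0.    ]
   [-0.     -0.011  -0.0043] [-0.0679  0.     -0.    ]
   [ 0.     -0.0111 -0.0043] [-0.0679  0.     -0.    ]
   [ 0.     -0.0111 -0.0043] [-0.0679  0.     -0.    ]
   [-0.     -0.0111 -0.0043] [-0.0679  0.     -0.    ]
   [-0.     -0.0111 -0.0043] [-0.0679  0.     -0.    ]
   [-0.     -0.0111 -0.0043] [-0.0679  0.     -0.    ]
```

```bash
python3 -m handwheel '[{"x":-0.0006,"y":-0.0119,"z":-0.005,"ax":-0.07,"ay":0,"az":0,"grip":-1},{"x":-0.0006,"y":-0.0119,"z":-0.005,"ax":-0.07,"ay":0,"az":0,"grip":-1},{"x":0,"y":-0.0119,"z":-0.005,"ax":-0.07,"ay":0,"az":0,"grip":-1},{"x":0,"y":-0.0118,"z":-0.005,"ax":-0.07,"ay":0,"az":0,"grip":-1},{"x":0,"y":-0.0118,"z":-0.005,"ax":-0.07,"ay":0,"az":0,"grip":-1},{"x":0,"y":-0.0118,"z":-0.005,"ax":-0.07,"ay":0,"az":0,"grip":-1},{"x":0,"y":-0.0117,"z":-0.005,"ax":-0.07,"ay":0,"az":0,"grip":-1},{"x":0,"y":0,"z":0,"ax":0,"ay":0,"az":0,"grip":-1}]' 2>&1 | tail -5
python3 - <<'E'
from h import *
o=(.0015,-.0725,.1577)
print(sense()["joint_positions"].round(1))
plan([(.620,.127,.055,240,-55,9)],off=o)
E
```

```text
t: 16.35
eef_pos: [0.6221, 0.1412, 0.2296]
tool_rot: [159.3, -0.8, 149.3]
force: [-0.5, 0.4, -1.0]
finger_gap: 0.153
[  6.4  20.5  -4.4  52.8  16.9 -50.9]
t 16.35 point now [0.6126 0.133  0.0565] rot [159.3  -0.8 149.3] F [-0.5  0.4 -1. ] gap 0.153
-> [0.62  0.127 0.055] 240 -55
   [-0.0008 -0.0108 -0.0044] [-0.0664 -0.0004 -0.002 ]
   [-0.0008 -0.0108 -0.0044] [-0.0664 -0.0004 -0.002 ]
   [-0.0008 -0.0108 -0.0044] [-0.0664 -0.0004 -0.002 ]
   [-0.0008 -0.0108 -0.0044] [-0.0664 -0.0004 -0.002 ]
   [-0.0008 -0.0108 -0.0044] [-0.0664 -0.0004 -0.002 ]
   [-0.0008 -0.0108 -0.0044] [-0.0664 -0.0004 -0.002 ]
   [-0.0008 -0.0108 -0.0045] [-0.0664 -0.0004 -0.002 ]
   [-0.0008 -0.0108 -0.0045] [-0.0664 -0.0004 -0.002 ]
   [-0.0008 -0.0109 -0.0045] [-0.0664 -0.0004 -0.002 ]
```

```bash
python3 -m handwheel '[{"x":-0.0008,"y":-0.0108,"z":-0.0044,"ax":-0.066,"ay":0,"az":-0.002,"grip":-1},{"x":-0.0008,"y":-0.0108,"z":-0.0044,"ax":-0.066,"ay":0,"az":-0.002,"grip":-1},{"x":-0.0008,"y":-0.0108,"z":-0.0044,"ax":-0.066,"ay":0,"az":-0.002,"grip":-1},{"x":-0.0008,"y":-0.0108,"z":-0.0044,"ax":-0.066,"ay":0,"az":-0.002,"grip":-1},{"x":-0.0008,"y":-0.0108,"z":-0.0044,"ax":-0.066,"ay":0,"az":-0.002,"grip":-1},{"x":-0.0008,"y":-0.0108,"z":-0.0044,"ax":-0.066,"ay":0,"az":-0.002,"grip":-1},{"x":-0.0008,"y":-0.0108,"z":-0.0044,"ax":-0.066,"ay":0,"az":-0.002,"grip":-1},{"x":-0.0008,"y":-0.0108,"z":-0.0044,"ax":-0.066,"ay":0,"az":-0.002,"grip":-1},{"x":0,"y":0,"z":-0.0,"ax":0,"ay":0,"az":0,"grip":-1},{"x":0,"y":0,"z":0,"ax":0,"ay":0,"az":0,"grip":-1}]' 2>&1 | tail -5
python3 - <<'E'
from h import *
S=get_image("side");T=get_image("top")
m=np.zeros((400,800,3),np.uint8);m[:,:400]=crop(S,190,220,80,80,5);m[:,400:]=crop(T,160,140,80,80,5)
cv2.imwrite("pics/c8.png",m)
plan([(.62,.127,.12,240,-50,2),(.640,.16,.13,240,0,9)],off=(.0015,-.0725,.1577))
E
```

```text
t: 17.6
eef_pos: [0.5853, 0.0648, 0.2105]
tool_rot: [128.9, -0.8, 150.1]
force: [0.8, -0.1, -0.0]
finger_gap: 0.151
t 17.7 point now [0.6203 0.1337 0.0552] rot [128.9  -0.8 150.2] F [-0.9  0.6 -0.4] gap 0.152
-> [0.62  0.127 0.12 ] 240 -50
   [ 0.0002  0.0249 -0.022 ] [ 0.0096 -0.0056 -0.0046]
   [-0.0001  0.0246 -0.0222] [ 0.0096 -0.0056 -0.0046]
-> [0.64 0.16 0.13] 240 0
   [-0.0001  0.0185  0.0103] [ 0.097  0.    -0.   ]
   [-0.0001  0.0188  0.01  ] [ 0.097  0.    -0.   ]
   [-0.0001  0.019   0.0096] [ 0.097  0.    -0.   ]
   [-0.0001  0.0191  0.0092] [ 0.097  0.    -0.   ]
   [-0.0001  0.0192  0.0088] [ 0.097  0.    -0.   ]
   [-0.0001  0.0193  0.0084] [ 0.097  0.    -0.   ]
   [-0.0001  0.0194  0.0079] [ 0.097  0.    -0.   ]
   [-0.0001  0.0193  0.0075] [ 0.097  0.    -0.   ]
   [-0.0001  0.0193  0.0071] [ 0.097  0.    -0.   ]
```

View pics/c8.png

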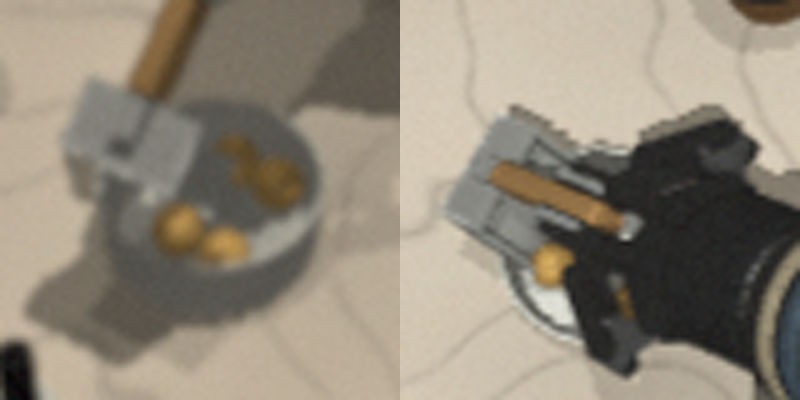

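All four beads are in the pan. I'll raise and level the scoop.

```bash
python3 -m handwheel '[{"x":0,"y":0.025,"z":-0.022,"ax":0.01,"ay":-0.005,"az":-0.004,"grip":-1},{"x":0,"y":0.025,"z":-0.022,"ax":0.01,"ay":-0.005,"az":-0.004,"grip":-1},{"x":0,"y":0.0185,"z":0.0103,"ax":0.097,"ay":0,"az":0,"grip":-1},{"x":0,"y":0.0188,"z":0.01,"ax":0.097,"ay":0,"az":0,"grip":-1},{"x":0,"y":0.019,"z":0.0096,"ax":0.097,"ay":0,"az":0,"grip":-1},{"x":0,"y":0.0191,"z":0.0092,"ax":0.097,"ay":0,"az":0,"grip":-1},{"x":0,"y":0.0192,"z":0.0088,"ax":0.097,"ay":0,"az":0,"grip":-1},{"x":0,"y":0.0193,"z":0.0084,"ax":0.097,"ay":0,"az":0,"grip":-1},{"x":0,"y":0.0194,"z":0.0079,"ax":0.097,"ay":0,"az":0,"grip":-1},{"x":0,"y":0.0193,"z":0.0075,"ax":0.097,"ay":0,"az":0,"grip":-1},{"x":0,"y":0,"z":0,"ax":0.09,"ay":0,"az":0,"grip":-1}]' 2>&1 | tail -5
python3 - <<'E'
from h import *
plan([(.465,-.087,.24,205,0,8),(.465,-.087,.1045,205,0,4)])
E
```

```text
t: 19.08
eef_pos: [0.669, 0.2163, 0.3012]
tool_rot: [-178.6, 0.6, 150.3]
force: [0.4, -0.9, -1.3]
finger_gap: 0.154
t 19.07 point now [0.6689 0.2149 0.2473] rot [-178.6    0.6  150.3] F [ 0.4 -0.9 -1.3] gap 0.154
-> [ 0.465 -0.087  0.24 ] 205 0
   [ 0.0033 -0.0455  0.002 ] [-0.0025  0.0022  0.077 ]
   [-0.0002 -0.0456  0.0019] [-0.0025  0.0022  0.077 ]
   [-0.0037 -0.0455  0.0017] [-0.0025  0.0022  0.077 ]
   [-0.0071 -0.0451  0.0016] [-0.0025  0.0022  0.077 ]
   [-0.0106 -0.0444  0.0015] [-0.0025  0.0022  0.077 ]
   [-0.014  -0.0435  0.0014] [-0.0025  0.0022  0.077 ]
   [-0.0173 -0.0423  0.0012] [-0.0025  0.0022  0.077 ]
   [-0.0205 -0.0409  0.0011] [-0.0025  0.0022  0.077 ]
-> [ 0.465  -0.087   0.1045] 205 0
   [-0.     -0.      0.0339] [0. 0. 0.]
   x 4
```

```bash
python3 -m handwheel '[{"x":0.003,"y":-0.0455,"z":0.002,"ax":-0.0025,"ay":0.002,"az":0.077,"grip":-1},{"x":0,"y":-0.0456,"z":0.002,"ax":-0.0025,"ay":0.002,"az":0.077,"grip":-1},{"x":-0.0037,"y":-0.0455,"z":0.002,"ax":-0.0025,"ay":0.002,"az":0.077,"grip":-1},{"x":-0.007,"y":-0.0451,"z":0.0015,"ax":-0.0025,"ay":0.002,"az":0.077,"grip":-1},{"x":-0.0106,"y":-0.0444,"z":0.0015,"ax":-0.0025,"ay":0.002,"az":0.077,"grip":-1},{"x":-0.014,"y":-0.0435,"z":0.0014,"ax":-0.0025,"ay":0.002,"az":0.077,"grip":-1},{"x":-0.0173,"y":-0.0423,"z":0.0012,"ax":-0.0025,"ay":0.002,"az":0.077,"grip":-1},{"x":-0.0205,"y":-0.0409,"z":0.001,"ax":-0.0025,"ay":0.002,"az":0.077,"grip":-1},{"x":0,"y":0,"z":0.02,"ax":0,"ay":0,"az":0,"grip":-1},{"x":0,"y":0,"z":0.02,"ax":0,"ay":0,"az":0,"grip":-1},{"x":0,"y":0,"z":0,"ax":0,"ay":0,"az":0,"grip":-1}]' 2>&1 | tail -5
python3 - <<'E'
from h import *
plan([(.465,-.087,.18,205,0,1),(.465,-.087,.1045,205,0,4)])
E
```

```text
t: 20.45
eef_pos: [0.4639, -0.0873, 0.2546]
tool_rot: [179.9, 0.7, 114.5]
force: [0.3, -0.2, 0.1]
finger_gap: 0.158
t 20.45 point now [ 0.4642 -0.0879  0.2007] rot [179.9   0.7 114.5] F [ 0.3 -0.2  0.1] gap 0.158
-> [ 0.465 -0.087  0.18 ] 205 0
   [0.     0.0011 0.0207] [ 0.0011  0.0126 -0.0095]
-> [ 0.465  -0.087   0.1045] 205 0
   [-0.     -0.      0.0189] [0. 0. 0.]
   x 4
```

```bash
python3 -m handwheel '[{"x":0,"y":0,"z":0.025,"ax":-0.004,"ay":0.008,"az":0,"grip":-1},{"x":0,"y":0,"z":0.025,"ax":0,"ay":0,"az":0,"grip":-1},{"x":0,"y":0,"z":0.02,"ax":0,"ay":0,"az":0,"grip":-1},{"x":0,"y":0,"z":0.01,"ax":0,"ay":0,"az":0,"grip":-1},{"x":0,"y":0,"z":0,"ax":0,"ay":0,"az":0,"grip":-1}]' 2>&1 | tail -5
python3 - <<'E'
from h import *
plan([(.465,-.087,.1045,205,0,1)])
E
```

```text
t: 21.08
eef_pos: [0.4683, -0.0864, 0.1783]
tool_rot: [179.4, 0.5, 114.7]
force: [-0.3, -0.1, -0.4]
finger_gap: 0.156
t 21.07 point now [ 0.469  -0.0866  0.1244] rot [179.4   0.5 114.7] F [-0.3 -0.1 -0.4] gap 0.156
-> [ 0.465  -0.087   0.1045] 205 0
   [ 0.001  -0.0034  0.0198] [ 0.0099  0.0095 -0.0057]
```

```bash
python3 -m handwheel '[{"x":0,"y":0,"z":0.01,"ax":0,"ay":0,"az":0,"grip":-1},{"x":0,"y":0,"z":0.006,"ax":0,"ay":0,"az":0,"grip":-1},{"x":0,"y":0,"z":0.003,"ax":0,"ay":0,"az":0,"grip":-1},{"x":0,"y":0,"z":0.002,"ax":0,"ay":0,"az":0,"grip":-1},{"x":0,"y":0,"z":0,"ax":0,"ay":0,"az":0,"grip":-1}]' 2>&1 | tail -5
python3 - <<'E'
from h import *
plan([(.465,-.087,.1045,205,0,1)])
E
```

```text
t: 21.7
eef_pos: [0.4697, -0.0866, 0.1579]
tool_rot: [179.3, 0.6, 114.7]
force: [-0.3, 0.7, 1.0]
finger_gap: 0.151
t 21.7 point now [ 0.4705 -0.0869  0.104 ] rot [179.3   0.6 114.7] F [-0.3  0.7  1. ] gap 0.151
-> [ 0.465  -0.087   0.1045] 205 0
   [ 0.0016 -0.0044 -0.0006] [ 0.012   0.0113 -0.0055]
```

The scoop is touching down (grip height matches the original 0.104). I'll release and rise.

```bash
python3 -m handwheel '[{"x":0,"y":0,"z":0,"ax":0,"ay":0,"az":0,"grip":1},{"x":0,"y":0,"z":0,"ax":0,"ay":0,"az":0,"grip":1},{"x":0,"y":0,"z":0,"ax":0,"ay":0,"az":0,"grip":1},{"x":0,"y":0,"z":0,"ax":0,"ay":0,"az":0,"grip":1},{"x":0,"y":0,"z":0,"ax":0,"ay":0,"az":0,"grip":1},{"x":0,"y":0,"z":0,"ax":0,"ay":0,"az":0,"grip":1},{"x":0,"y":0,"z":-0.03,"ax":0,"ay":0,"az":0,"grip":1},{"x":0,"y":0,"z":-0.04,"ax":0,"ay":0,"az":0,"grip":1},{"x":0,"y":0,"z":-0.04,"ax":0,"ay":0,"az":0,"grip":1},{"x":0,"y":0,"z":-0.04,"ax":0,"ay":0,"az":0,"grip":1}]' 2>&1 | tail -5
python3 - <<'E'
from h import *
T=get_image("top");P=cloud(T)
q=P[(P[...,2]>.1)&(P[...,2]<.135)&(abs(P[...,0]-.465)<.04)&(abs(P[...,1]+.088)<.04)];print("handle top",len(q),q.mean(0).round(4) if len(q) else 0)
plan([(.475,-.12,.25,100,0,10),(.5465,-.2405,.24,100,0,4)])
E
```

```text
t: 22.95
eef_pos: [0.4658, -0.0855, 0.3098]
tool_rot: [179.6, 0.5, 114.7]
force: [0.0, -0.8, -0.8]
finger_gap: 1.0
handle top 0 0
t 23.0 point now [ 0.4677 -0.086   0.2609] rot [179.3   0.7 114.7] F [-0.9  0.8  5.7] gap 1.001
-> [ 0.475 -0.12   0.25 ] 100 0
   [-0.0034 -0.0007  0.0011] [ 0.0019 -0.0003  0.1827]
   [-0.0035 -0.      0.0011] [ 0.0019 -0.0003  0.1827]
   [-0.0034  0.0006  0.0011] [ 0.0019 -0.0003  0.1827]
   [-0.0033  0.0012  0.0011] [ 0.0019 -0.0003  0.1827]
   [-0.003   0.0018  0.0011] [ 0.0019 -0.0003  0.1827]
   [-0.0027  0.0023  0.0011] [ 0.0019 -0.0003  0.1827]
   [-0.0022  0.0028  0.0011] [ 0.0019 -0.0003  0.1827]
   [-0.0017  0.0031  0.0011] [ 0.0019 -0.0003  0.1827]
   [-0.0011  0.0034  0.0011] [ 0.0019 -0.0003  0.1827]
   [-0.0005  0.0035  0.0011] [ 0.0019 -0.0003  0.1827]
-> [ 0.5465 -0.2405  0.24  ] 100 0
   [0.0124 0.0328 0.0025] [0. 0. 0.]
   x 4
```

```bash
python3 -m handwheel '[{"x":0,"y":0,"z":0,"ax":0.002,"ay":0,"az":0.185,"grip":1},{"x":0,"y":0,"z":0,"ax":0.002,"ay":0,"az":0.185,"grip":1},{"x":0,"y":0,"z":0,"ax":0.002,"ay":0,"az":0.185,"grip":1},{"x":0,"y":0,"z":0,"ax":0,"ay":0,"az":0.185,"grip":1},{"x":0,"y":0,"z":0,"ax":0,"ay":0,"az":0.185,"grip":1},{"x":0,"y":0,"z":0,"ax":0,"ay":0,"az":0.185,"grip":1},{"x":0,"y":0,"z":0,"ax":0,"ay":0,"az":0.185,"grip":1},{"x":0,"y":0,"z":0,"ax":0,"ay":0,"az":0.185,"grip":1},{"x":0,"y":0,"z":0,"ax":0,"ay":0,"az":0.185,"grip":1},{"x":0,"y":0,"z":0,"ax":0,"ay":0,"az":0.185,"grip":1},{"x":0.014,"y":0.038,"z":0,"ax":0,"ay":0,"az":0,"grip":1},{"x":0.014,"y":0.038,"z":0,"ax":0,"ay":0,"az":0,"grip":1},{"x":0.014,"y":0.038,"z":0,"ax":0,"ay":0,"az":0,"grip":1},{"x":0.014,"y":0.038,"z":0,"ax":0,"ay":0,"az":0,"grip":1},{"x":0,"y":0,"z":0,"ax":0,"ay":0,"az":0,"grip":1}]' 2>&1 | tail -5
python3 - <<'E'
from h import *
T=get_image("top");S=get_image("side");P=cloud(T)
q=P[(P[...,2]>.1)&(P[...,2]<.135)&(abs(P[...,0]-.465)<.04)&(abs(P[...,1]+.088)<.04)];print("handle top",len(q),q.mean(0).round(4) if len(q) else 0)
P=cloud(S);q=P[(P[...,2]>.03)&(P[...,2]<.14)&(abs(P[...,0]-.465)<.03)&(abs(P[...,1]+.085)<.03)];print("handle side",len(q),q.max(0).round(4) if len(q) else 0)
plan([(.5465,-.2405,.23,100,0,1),(.5465,-.2405,.157,100,0,4)])
print(sense()["joint_positions"].round(1))
m=np.zeros((400,800,3),np.uint8);m[:,:400]=crop(S,200,130,133,133,3)[:,1:][:,:400] if 0 else cv2.resize(crop(S,190,120,160,160,1),(400,400),interpolation=cv2.INTER_CUBIC);m[:,400:]=cv2.resize(crop(T,160,120,200,200,1),(400,400),interpolation=cv2.INTER_CUBIC)
cv2.imwrite("pics/c9.png",m)
E
```

```text
t: 24.88
eef_pos: [0.5434, -0.2341, 0.3156]
tool_rot: [179.6, -0.7, 6.9]
force: [-0.2, 1.5, -0.9]
finger_gap: 0.999
handle top 53 [ 0.4688 -0.0892  0.1193]
handle side 255 [ 0.4775 -0.0611  0.1255]
t 24.98 point now [ 0.5435 -0.2324  0.2623] rot [179.6  -0.7   7. ] F [-0.5  0.8 -0.5] gap 0.996
-> [ 0.5465 -0.2405  0.23  ] 100 0
   [0.0023 0.0085 0.0324] [ 0.0078 -0.0124 -0.0529]
-> [ 0.5465 -0.2405  0.157 ] 100 0
   [ 0.     -0.      0.0182] [0. 0. 0.]
   x 4
[-23.2  22.5  13.9  80.5  -0.   59.9]
```

View pics/c9.png

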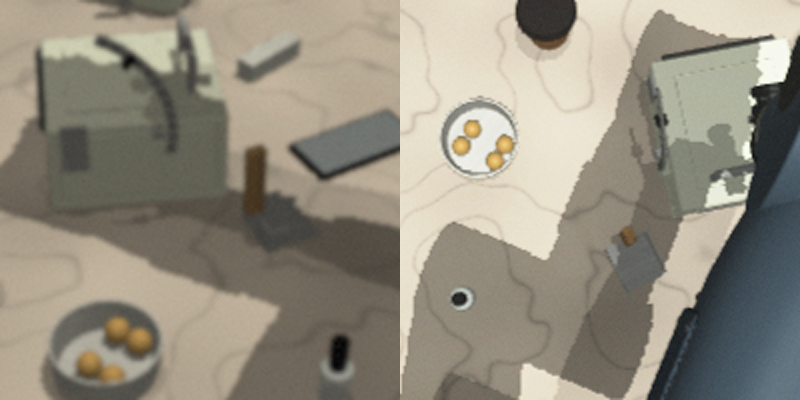

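All four beads are in the pan and the scoop stands upright (handle top at z = 0.119). Next I'll go down onto the lid handle.

```bash
python3 -m handwheel '[{"x":0.002,"y":0.0085,"z":0.01,"ax":0.008,"ay":-0.012,"az":-0.053,"grip":1},{"x":0,"y":0,"z":0.02,"ax":0,"ay":0,"az":0,"grip":1},{"x":0,"y":0,"z":0,"ax":0,"ay":0,"az":0,"grip":1}]' 2>&1 | tail -5
python3 - <<'E'
from h import *
plan([(.5465,-.2405,.23,100,0,1),(.5465,-.2405,.156,100,0,4)])
E
```

```text
t: 25.35
eef_pos: [0.5452, -0.2377, 0.2867]
tool_rot: [-180.0, -0.1, 10.3]
force: [0.3, 0.0, 1.0]
finger_gap: 1.002
t 25.35 point now [ 0.5453 -0.2376  0.2328] rot [-1.80e+02 -1.00e-01  1.03e+01] F [0.3 0.  1. ] gap 1.002
-> [ 0.5465 -0.2405  0.23  ] 100 0
   [0.0007 0.003  0.0028] [-0.0003 -0.0009  0.0044]
-> [ 0.5465 -0.2405  0.156 ] 100 0
   [ 0.     -0.      0.0185] [0. 0. 0.]
   x 4
```

```bash
python3 -m handwheel '[{"x":0.0007,"y":0.003,"z":0.02,"ax":0,"ay":0,"az":0.004,"grip":1},{"x":0,"y":0,"z":0.02,"ax":0,"ay":0,"az":0,"grip":1},{"x":0,"y":0,"z":0.02,"ax":0,"ay":0,"az":0,"grip":1},{"x":0,"y":0,"z":0.01,"ax":0,"ay":0,"az":0,"grip":1},{"x":0,"y":0,"z":0.003,"ax":0,"ay":0,"az":0,"grip":1}]' 2>&1 | tail -5
python3 - <<'E'
from h import *
plan([(.5465,-.2405,.156,100,0,1)])
E
```

```text
t: 25.98
eef_pos: [0.5473, -0.2378, 0.2178]
tool_rot: [179.8, -0.4, 10.2]
force: [-0.1, -0.3, 0.3]
finger_gap: 1.001
t 25.98 point now [ 0.5477 -0.2379  0.1639] rot [179.8  -0.4  10.2] F [-0.1 -0.3  0.3] gap 1.001
-> [ 0.5465 -0.2405  0.156 ] 100 0
   [-0.0013  0.0025  0.0079] [ 0.0029 -0.0064  0.0033]
```

```bash
python3 -m handwheel '[{"x":-0.001,"y":0.002,"z":0.008,"ax":0.002,"ay":-0.006,"az":0,"grip":1},{"x":0,"y":0,"z":0.001,"ax":0,"ay":0,"az":0,"grip":-1},{"x":0,"y":0,"z":0.001,"ax":0,"ay":0,"az":0,"grip":-1},{"x":0,"y":0,"z":0,"ax":0,"ay":0,"az":0,"grip":-1},{"x":0,"y":0,"z":0,"ax":0,"ay":0,"az":0,"grip":-1},{"x":0,"y":0,"z":0,"ax":0,"ay":0,"az":0,"grip":-1},{"x":0,"y":0,"z":0,"ax":0,"ay":0,"az":0,"grip":-1}]' 2>&1 | tail -5
python3 - <<'E'
from h import *
print(sense()["joint_positions"].round(1))
plan([])
E
```

```text
t: 26.85
eef_pos: [0.5461, -0.2405, 0.2092]
tool_rot: [179.9, 0.0, 10.2]
force: [3.9, 0.9, -0.8]
finger_gap: 0.114
[-23.7  25.4   2.6  67.2  -0.1  56.1]
t 26.85 point now [ 0.5461 -0.2406  0.1553] rot [179.9   0.   10.2] F [ 3.9  0.9 -0.8] gap 0.114
```

Gripped on the bar. Now I'll compute the lift arc.

```bash
cat >> h.py <<'E'
a10=np.deg2rad(10); WX=np.array([np.cos(a10),np.sin(a10),0]); HG=np.array([.5461,-.2406,.1])+.165*WX
def lidpos(th): 
    r,f=np.hypot(.165,.055),np.arctan2(.055,.165)+th; return HG-WX*r*np.cos(f)+np.array([0,0,r*np.sin(f)])
def lidang():
    s=sense(); g=np.array(s["eef_pos"])+Ro.from_euler('xyz',s["tool_rot"],degrees=True).apply([0,0,grip_point_offset]); d=g-HG
    return np.arctan2(d[2],-d@WX)-np.arctan2(.055,.165), np.hypot(d[2],d@WX)
E
python3 - <<'E'
from h import *
print(lidang())
plan([(*lidpos(t),100,0,1) for t in np.linspace(0,.82,15)[1:]])
E
```

```text
(np.float64(0.001560675728270955), np.float64(0.17404129176225125))
t 26.85 point now [ 0.5461 -0.2406  0.1553] rot [179.9   0.   10.2] F [ 3.9  0.9 -0.8] gap 0.114
-> [ 0.5495 -0.24    0.1646] 100 0
   [ 0.0035  0.0001 -0.0093] [0.0022 0.0006 0.0026]
-> [ 0.5535 -0.2393  0.1739] 100 0
   [ 0.0041 -0.     -0.0093] [0. 0. 0.]
-> [ 0.5581 -0.2385  0.183 ] 100 0
   [ 0.0046  0.     -0.0091] [0. 0. 0.]
-> [ 0.5631 -0.2376  0.1918] 100 0
   [ 0.0051 -0.     -0.0088] [0. 0. 0.]
-> [ 0.5687 -0.2366  0.2003] 100 0
   [ 0.0056 -0.     -0.0085] [0. 0. 0.]
-> [ 0.5747 -0.2356  0.2084] 100 0
   [ 0.0061  0.     -0.0081] [0. 0. 0.]
-> [ 0.5812 -0.2344  0.2162] 100 0
   [ 0.0066  0.     -0.0078] [0. 0. 0.]
-> [ 0.5881 -0.2332  0.2236] 100 0
   [ 0.007   0.     -0.0074] [0. 0. 0.]
-> [ 0.5954 -0.2319  0.2305] 100 0
   [ 0.0074 -0.     -0.007 ] [0. 0. 0.]
-> [ 0.6031 -0.2305  0.237 ] 100 0
   [ 0.0078 -0.     -0.0065] [0. 0. 0.]
-> [ 0.6112 -0.2291  0.2431] 100 0
   [ 0.0082  0.     -0.006 ] [0. 0. 0.]
-> [ 0.6196 -0.2276  0.2486] 100 0
   [ 0.0085  0.     -0.0055] [0. 0. 0.]
-> [ 0.6283 -0.2261  0.2537] 100 0
   [ 0.0089 -0.     -0.005 ] [0. 0. 0.]
-> [ 0.6373 -0.2245  0.2582] 100 0
   [ 0.0091 -0.     -0.0045] [0. 0. 0.]
```

```bash
python3 -m handwheel '[{"x":0.0035,"y":0,"z":-0.0093,"ax":0,"ay":0,"az":0,"grip":-1},{"x":0.004,"y":0,"z":-0.0093,"ax":0,"ay":0,"az":0,"grip":-1},{"x":0.0046,"y":0,"z":-0.0091,"ax":0,"ay":0,"az":0,"grip":-1},{"x":0.005,"y":0,"z":-0.0088,"ax":0,"ay":0,"az":0,"grip":-1}]' 2>&1 | tail -5
python3 - <<'E'
from h import *
print(lidang())
a=lidang()[0]
plan([(*lidpos(t),100,0,1) for t in np.linspace(a,.82,11)[1:]])
E
```

```text
t: 27.35
eef_pos: [0.5631, -0.2375, 0.247]
tool_rot: [179.9, 0.2, 10.1]
force: [0.1, -2.2, -9.3]
finger_gap: 0.114
(np.float64(0.2400045357788793), np.float64(0.17478787759843178))
t 27.35 point now [ 0.5629 -0.2376  0.1931] rot [179.9   0.2  10.1] F [ 0.1 -2.2 -9.3] gap 0.114
-> [ 0.5692 -0.2365  0.201 ] 100 0
   [ 0.0061  0.0001 -0.0079] [0.002  0.0036 0.002 ]
-> [ 0.5752 -0.2355  0.2091] 100 0
   [ 0.0061 -0.     -0.008 ] [0. 0. 0.]
-> [ 0.5816 -0.2343  0.2167] 100 0
   [ 0.0065  0.     -0.0077] [0. 0. 0.]
-> [ 0.5885 -0.2331  0.224 ] 100 0
   [ 0.007   0.     -0.0073] [0. 0. 0.]
-> [ 0.5958 -0.2318  0.2309] 100 0
   [ 0.0074 -0.     -0.0069] [0. 0. 0.]
-> [ 0.6034 -0.2305  0.2373] 100 0
   [ 0.0078  0.     -0.0064] [0. 0. 0.]
-> [ 0.6114 -0.2291  0.2432] 100 0
   [ 0.0081  0.     -0.006 ] [0. 0. 0.]
-> [ 0.6198 -0.2276  0.2487] 100 0
   [ 0.0085 -0.     -0.0055] [0. 0. 0.]
-> [ 0.6284 -0.2261  0.2537] 100 0
   [ 0.0088 -0.     -0.005 ] [0. 0. 0.]
-> [ 0.6373 -0.2245  0.2582] 100 0
   [ 0.009  -0.     -0.0045] [0. 0. 0.]
```

Lifting works: about 9 N down, and the radius is consistent at 0.175.

```bash
python3 -m handwheel '[{"x":0.006,"y":0,"z":-0.008,"ax":0,"ay":0,"az":0,"grip":-1},{"x":0.006,"y":0,"z":-0.008,"ax":0,"ay":0,"az":0,"grip":-1},{"x":0.0065,"y":0,"z":-0.0077,"ax":0,"ay":0,"az":0,"grip":-1},{"x":0.007,"y":0,"z":-0.0073,"ax":0,"ay":0,"az":0,"grip":-1},{"x":0.0074,"y":0,"z":-0.0069,"ax":0,"ay":0,"az":0,"grip":-1}]' 2>&1 | tail -5
python3 - <<'E'
from h import *
print(lidang())
a=lidang()[0]
plan([(*lidpos(t),100,0,1) for t in np.linspace(a,.80,7)[1:]])
E
```

```text
t: 27.98
eef_pos: [0.596, -0.2318, 0.2879]
tool_rot: [179.8, 0.4, 10.1]
force: [-2.6, -4.4, -7.4]
finger_gap: 0.119
(np.float64(0.540780617958585), np.float64(0.17640824357809254))
t 27.98 point now [ 0.5956 -0.232   0.234 ] rot [179.8   0.4  10.1] F [-2.6 -4.4 -7.4] gap 0.119
-> [ 0.6029 -0.2306  0.2369] 100 0
   [ 0.007   0.0001 -0.0029] [0.003  0.0075 0.0012]
-> [ 0.6088 -0.2295  0.2414] 100 0
   [ 0.006   0.     -0.0045] [0. 0. 0.]
-> [ 0.6149 -0.2285  0.2456] 100 0
   [ 0.0062  0.     -0.0042] [0. 0. 0.]
-> [ 0.6212 -0.2274  0.2496] 100 0
   [ 0.0064 -0.     -0.004 ] [0. 0. 0.]
-> [ 0.6276 -0.2262  0.2533] 100 0
   [ 0.0065  0.     -0.0037] [0. 0. 0.]
-> [ 0.6342 -0.2251  0.2567] 100 0
   [ 0.0067 -0.     -0.0034] [0. 0. 0.]
```

```bash
python3 -m handwheel '[{"x":0.0068,"y":0,"z":-0.0035,"ax":0.002,"ay":0.004,"az":0,"grip":-1},{"x":0.006,"y":0,"z":-0.0044,"ax":0,"ay":0,"az":0,"grip":-1},{"x":0.0062,"y":0,"z":-0.0042,"ax":0,"ay":0,"az":0,"grip":-1},{"x":0.0062,"y":0,"z":-0.004,"ax":0,"ay":0,"az":0,"grip":-1},{"x":0.0055,"y":0,"z":-0.003,"ax":0,"ay":0,"az":0,"grip":-1},{"x":0,"y":0,"z":0,"ax":0,"ay":0,"az":0,"grip":-1}]' 2>&1 | tail -5
python3 - <<'E'
from h import *
print(lidang())
plan([(*lidpos(.8),100,0,1)])
S=get_image("side");T=get_image("top");np.savez("side9.npz",**S);np.savez("top9.npz",**T)
# lid plane angle from depth
for n,d in(("top",T),("side",S)):
    P=cloud(d)-HG; wx=P@WX; wy=P@np.array([-WX[1],WX[0],0]); wz=P[...,2]
    m=(wx<-.02)&(wx>-.16)&(abs(wy)<.085)&(wz>.0)&(wz<.2)
    rad=np.arctan2(wz,-wx)[m]; print(n,m.sum(),np.percentile(rad,[5,25,50,75,95]).round(3) if m.sum() else 0)
cv2.imwrite("pics/c10.png",cv2.resize(crop(S,190,80,120,120,1),(720,720),interpolation=cv2.INTER_CUBIC)[:600])
E
```

```text
t: 28.72
eef_pos: [0.626, -0.2266, 0.3105]
tool_rot: [179.8, 0.5, 10.0]
force: [-3.8, -3.4, -7.5]
finger_gap: 0.115
(np.float64(0.7548749760649072), np.float64(0.1778683739681336))
t 28.73 point now [ 0.6255 -0.2268  0.2566] rot [179.8   0.5  10. ] F [-3.8 -3.4 -7.5] gap 0.115
-> [ 0.6342 -0.2251  0.2567] 100 0
   [ 0.0084 -0.0001 -0.0002] [0.0028 0.0085 0.0003]
top 1062 [0.806 0.849 0.908 0.982 1.078]
side 1864 [0.795 0.832 0.887 1.009 1.176]
```

View pics/c10.png

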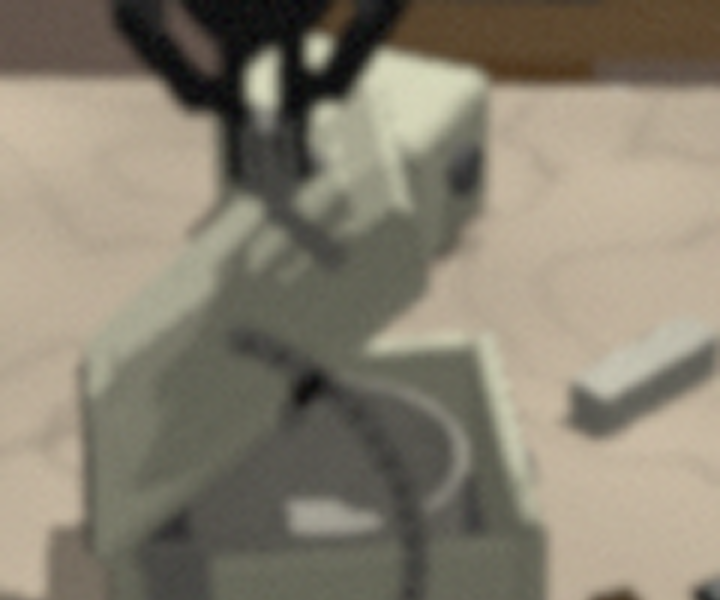

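The lid is open with its near edge running towards the clip at crop (308,388). The pointer itself is hard to tell apart there, so I'll measure the lid angle by fitting the lid plane in depth, and compare it with the clip angle.

```bash
cat > fit.py <<'E'
from h import *
def lidfit(d):
    P=cloud(d)-HG; u=-(P@WX); v=P@np.array([-WX[1],WX[0],0]); w=P[...,2]
    m=(u>-.01)&(u<.17)&(abs(v)<.08)&(w>.01)&(w<.2); u,w=u[m],w[m]
    best=(0,)
    for th in np.arange(.5,1.0,.01):
        for off in np.arange(.0,.03,.001):
            r=w*np.cos(th)-u*np.sin(th)-off   # distance along the lid normal
            s=u*np.cos(th)+w*np.sin(th)
            n=((abs(r)<.002)&(s>.01)&(s<.15)).sum()
            if n>best[0]: best=(n,th,off)
    n,th,off=best; r=w*np.cos(th)-u*np.sin(th)-off; k=abs(r)<.004
    p=np.polyfit(u[k]*np.cos(th)+w[k]*np.sin(th),r[k],1); return n,round(th+np.arctan(p[0]),3),round(off+p[1],4)
if __name__=="__main__":
    for n in("top9","side9"):
        d=np.load(n+".npz"); print(n,lidfit(d))
    S=np.load("side9.npz");T=np.load("top9.npz")
    WY=np.array([-WX[1],WX[0],0])
    for th in(.7,.75,.8,.85):
        p=HG+.12*(-WX*np.cos(th)+np.array([0,0,np.sin(th)]))+.1*WY
        print(th,"pointer px side crop",((proj(S,p)-[190,80])*6).round(0),"top px",proj(T,p).round(1))
    c=np.array([.5995,-.1277,.1995])-HG; print("clip ang",np.arctan2(c[2],-c@WX),"r",np.hypot(c[2],c@WX),"y",c@WY)
    # clip from side depth, dark pixels round clip
    u,v=190+308/6,80+388/6; q=dp(S,u,v)-HG; print("clip by depth",np.arctan2(q[2],-q@WX),np.hypot(q[2],q@WX),q@WY)
E
python3 fit.py
```

```text
top9 (np.int64(687), np.float64(0.744), np.float64(0.0154))
side9 (np.int64(794), np.float64(0.755), np.float64(0.013))
0.7 pointer px side crop [306. 427.] top px [290.9 181.8]
0.75 pointer px side crop [296. 419.] top px [290.7 179.9]
0.8 pointer px side crop [286. 411.] top px [290.5 177.9]
0.85 pointer px side crop [276. 404.] top px [290.3 175.8]
clip ang 0.8201911423390033 r 0.136063497742711 y 0.10191198262766422
clip by depth 0.8460040876899283 0.13944297290884689 0.11131112601088239
```

Run:
```python
from h import *
S=np.load("side0.npz");T=np.load("top0.npz");WY=np.array([-WX[1],WX[0],0])
def isect(d,u,v,y):
    K,R,t=d["camera_matrix"],d["R"],d["t"];c=-R.T@t-HG;r=R.T@np.linalg.inv(K)@np.array([u,v,1.])
    p=c+r*(y-c@WY)/(r@WY);return round(np.arctan2(p[2],-p@WX),3),round(np.hypot(p[2],p@WX),4)
for y in(.095,.1,.105,.11,.115):print(y,isect(S,241.3,144.4,y))
# dark clip pixels by darkness in side0 & top0
g=cv2.cvtColor(S["image"],cv2.COLOR_RGB2GRAY);w=g[136:153,232:252].astype(int);print(w)
P=cloud(S)
for dv in range(-3,4):
    print([round(float((P[144+dv,241+du]-HG)@WY),3) for du in range(-4,5)])
```

```text
0.095 (np.float64(0.79), np.float64(0.133))
0.1 (np.float64(0.809), np.float64(0.1351))
0.105 (np.float64(0.828), np.float64(0.1372))
0.11 (np.float64(0.846), np.float64(0.1394))
0.115 (np.float64(0.863), np.float64(0.1417))
[[ 87 106 126 146 165 178 186 193 197 198 200 200 201 202 202 203 201 203
  201 200]
 [ 67  76  89 102 124 142 159 176 188 195 196 200 200 201 204 204 203 202
  201 202]
 [ 78  74  72  72  79 101 118 143 168 181 192 199 202 203 202 201 200 200
  201 200]
 [126 105  86  68  62  68  85 106 133 157 178 192 197 201 201 202 203 200
  203 200]
 [169 150 126 101  83  72  74  77  91 113 140 165 185 195 200 203 201 202
  199 200]
 [191 183 167 149 122 103  79  70  67  73  96 126 156 178 194 200 201 200
  200 202]
 [200 199 191 183 166 139 104  72  54  47  53  79 115 149 175 188 198 202
  202 203]
 [202 203 200 198 190 167 122  74  45  26  23  44  71 106 140 167 187 198
  201 202]
 [202 201 202 201 198 176 129  73  30  19  22  35  50  71 100 135 162 185
  196 201]
 [201 201 202 202 197 177 134  74  28  43  62  67  65  57  70  97 130 162
  181 196]
 [202 203 202 201 201 184
[... 324 characters left out ...]
 202 200 200 199 203 201 200 202 203 202 200 195 179 150 110  79
   68  78]
 [202 201 202 202 200 202 200 202 202 202 202 200 200 200 195 177 147 107
   76  68]
 [200 201 201 201 200 201 200 203 200 200 199 202 201 201 204 193 173 138
   96  69]]
[0.103, 0.11, 0.108, 0.109, 0.109, 0.108, 0.109, 0.103, -0.043]
[0.107, 0.104, 0.109, 0.107, 0.108, 0.109, 0.108, 0.107, 0.103]
[-0.031, -0.03, 0.107, 0.11, 0.105, 0.109, 0.112, 0.108, 0.109]
[-0.029, -0.028, 0.102, 0.106, 0.108, 0.111, 0.11, 0.113, 0.108]
[-0.023, -0.023, 0.108, 0.113, 0.113, 0.114, 0.114, 0.108, 0.108]
[-0.018, -0.019, 0.11, 0.113, 0.112, 0.114, 0.107, 0.105, 0.109]
[-0.011, -0.013, 0.109, 0.11, 0.111, -0.014, -0.01, 0.106, 0.106]
```

The lid is at 0.75 by both the arm and the depth fit, and the clip estimates give 0.82-0.84. I'll raise it by about 0.08 rad.

```bash
python3 -m handwheel '[{"x":0.005,"y":0,"z":-0.0028,"ax":0,"ay":0,"az":0,"grip":-1},{"x":0.005,"y":0,"z":-0.0025,"ax":0,"ay":0,"az":0,"grip":-1},{"x":0.004,"y":0,"z":-0.002,"ax":0,"ay":0,"az":0,"grip":-1},{"x":0,"y":0,"z":0,"ax":0,"ay":0,"az":0,"grip":-1},{"x":0,"y":0,"z":0,"ax":0,"ay":0,"az":0,"grip":-1}]' 2>&1 | tail -5
python3 - <<'E'
from fit import *
print(lidang());T=get_image("top");S=get_image("side");print(lidfit(T),lidfit(S))
g=cv2.cvtColor(S["image"],cv2.COLOR_RGB2GRAY);print(g[138:156,232:252].astype(int))
E
```

```text
t: 29.45
eef_pos: [0.6396, -0.2242, 0.3177]
tool_rot: [179.9, 0.8, 10.0]
force: [-5.2, -3.8, -5.5]
finger_gap: 0.112
(np.float64(0.8410132331376576), np.float64(0.17842669816814147))
(np.int64(515), np.float64(0.845), np.float64(0.0147)) (np.int64(759), np.float64(0.832), np.float64(0.0134))
[[ 70  71  70  66  68  70  76  81  88  96 108 132 152 165 167 169 171 173
  169 166]
 [ 82  75  70  67  62  64  72  75  81  88  99 119 135 136 134 131 137 136
  131 129]
 [ 89  87  78  71  68  66  70  72  72  75  83  93 108 109 107 109 109 110
  109 108]
 [ 94  93  92  84  79  75  74  70  66  56  62  71  86  92  99 104 106 103
  101 104]
 [ 99  98  97  93  86  80  73  65  54  39  44  46  66  86  99 103 108 108
  108 108]
 [ 98  99  95  89  83  80  68  54  41  31  17  36  53  73  84  99 106 106
  109 113]
 [100  96  88  79  74  69  56  42  23  17  21  33  47  59  72  81  91  95
  104 107]
 [ 99  92  82  74  68  64  51  35  16  21  32  45  53  57  63  72  74  81
   91  92]
 [ 96  89  74  71  70  69  57  39  29  38  51  64  65  68  64  70  71  73
   76  86]
 [ 99  87  76  71  71  72  68  58  47  59  73  81  76  74  74  72  68  66
   72  81]
 [ 95  87  76  71  76  82  80  76  71  79  85  89  85  80  74  70  66  63
   66  74]
 [ 94  84  79  73  80  85  85  84  84  88  90  87  88  84  78  72  65  62
   66  71]
 [ 88  84  79  81  87  88  89  90  88  87  89  87  85  86  81  78  72  69
   67  74]
 [ 87  83  88  86  86  89  88  88  89  88  87  87  85  89  85  84  79  77
   70  71]
 [ 86  89  85  88  90  88  89  87  90  87  87  86  86  89  86  86  81  78
   73  68]
 [ 84  85  85  86  90  91  88  89  87  87  86  88  89  87  89  89  86  84
   72  66]
 [ 86  83  84  87  92  91  93  88  88  86  86  89  88  86  88  87  89  85
   78  74]
 [ 87  87  87  87  91  94  91  89  90  88  86  87  88  89  85  89  89  87
   86  78]]
```

The lid is at 0.835-0.845 rad (arm and both depth fits), against the clip at 0.82-0.85. One last check for steadiness, then I'll hand it in.

```bash
python3 -m handwheel '[{"x":-0.0005,"y":0,"z":0,"ax":0,"ay":0,"az":0,"grip":-1},{"x":0,"y":0,"z":0,"ax":0,"ay":0,"az":0,"grip":-1}]' 2>&1 | tail -5
python3 - <<'E'
from fit import *
print(lidang());T=get_image("top");P=cloud(T)
q=P[(P[...,2]>.1)&(P[...,2]<.135)&(abs(P[...,0]-.465)<.04)&(abs(P[...,1]+.088)<.04)];print("scoop top",len(q),q.mean(0).round(4) if len(q) else 0)
print(lidang(),sense()["qd"].round(2),lidfit(T)); job_done()
E
```

```text
t: 29.8
eef_pos: [0.639, -0.2244, 0.3173]
tool_rot: [179.9, 0.9, 10.0]
force: [-4.9, -3.0, -5.2]
finger_gap: 0.117
(np.float64(0.8367002446908807), np.float64(0.17840691454064092))
scoop top 54 [ 0.4689 -0.0891  0.1187]
(np.float64(0.8367126336388611), np.float64(0.17840679200575696)) [ 0.   -0.05  0.08 -0.13 -0.03 -0.01] (np.int64(502), np.float64(0.83), np.float64(0.0152))
the job is handed in; nothing more can be done
```

I handed the job in at about 30 s. All four beads are in the melting pan, the scoop is back upright on the table, and the arm is holding the lid open at the clip. The system gave no verdict.

- **Beads:** I scooped up all four and tipped them into the pan. I saw four in the pan after the pour and again before going to the lid, with none on the table in those views. I didn't look at the pan again after lifting the lid.
- **Scoop:** it stands near where it started. At hand-in its handle top measured 0.119 m, which fits its 0.120 m height when upright.
- **Lid:** it is gripped on the bar and steady, at 0.837 rad by arm position and 0.83 rad by a depth fit of the lid.
- **Clip:** estimates disagreed slightly, from 0.82 rad (two views) to 0.846 rad (depth). The allowed 10 mm is about 0.083 rad, so either value should pass. I couldn't see the pointer itself clearly beside the clip, so its match to the mark rests on these angles.
- **Other things:** I saw no shift in the surrounding items in the pictures I took, but did not measure them.

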